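# Pin and close a gas filter housing, and hold it shut

### The job

On the bench stand, first push the long red-headed pin down through the fork and tongue until its collar sits fully home on the fork. Then fit the loose beige upper half of the filter housing, handle up, over the two dowels of the lower half and press it down against the sprung cartridge until the halves meet. Finish holding it: keep the gripper fingers on the upper half, pressing it shut, and do not let go; leave everything else on the bench where it is.

Things in the scene. Friction and masses are not known exactly. Their poses are not given: they have to be found in the camera images.
- stand: Fixed bench stand: aluminium base plate with the beige lower half of a filter housing (80 mm in x, 140 mm in y, flat rim 50 mm above the bench). Origin on the bench under the centre of the lower half; z up. Its two dowels lie along y, its fork on the +x side. A black-rimmed filter cartridge (62 x 88 mm) between the dowels stands 5 mm proud of the rim.
- rim (a point): Centre of the rim plane, midway between the dowels, 50 mm above the bench; when closed, the upper half's origin lies here. The fixed upright steel dowels, 10 mm in diameter, stand at y = +56 and -56 mm of the stand and rise 20 mm above the rim, the last 7 mm tapering to 4 mm.
- bore (a point): Centre of the bore's mouth on top of the fork, at x = +85 mm of the stand, 52 mm above the bench. The vertical bore is 14 mm wide with a 3 mm chamfer at the mouth; it passes through fork, tongue and fork (32 x 36 mm), which are already lined up.
- plunger (a joint): Black stiff plunger under the fork's bore, in m, 0 at the start. It meets the pin's tip when the collar is still 12 mm above the fork, resists with about 6 N all the way and stays where it is pushed; about 0.012 when the pin is home.
- cartridge (a joint): How far the sprung cartridge is pressed down, in m: 0 = 5 mm proud of the rim, 0.005 = level with it (halves meeting). It begins to yield at about 7 N and takes about 13 N at 0.005, the upper half's weight (about 3 N, which alone does not move it) included; it springs back when let go.
- cover: Loose upper half: beige plate 80 mm in x, 140 mm in y, 16 mm thick, about 0.3 kg, lying on the bench right way up. Origin at the centre of its underside, z up. Two through holes 12.5 mm wide at y = +56 and -56 mm. On top in the middle a black handle block, 24 mm in x, 60 mm in y, from 16 to 46 mm above the origin. Fits either way round.
- pin: Loose long pin standing upright in the rack. Steel shank 10 mm in diameter, 44 mm long with a tapered tip; then a steel collar 24 mm in diameter, 5 mm thick (44 to 49 mm), then a red round knob 18 mm in diameter, from 49 to 75 mm. Origin at the centre of the tip's end, z up along the pin; about 60 g.
- pin_seat (a point): Centre of the underside of the red pin's collar, 44 mm up the pin from its tip; when home it lies at the bore's mouth.
- rack: Fixed grey pin block 55 mm in x, 125 mm in y, 50 mm high, origin at the centre of its underside. Two loose holes (13 mm) at y = +35 and -35 mm: the red pin is in one of them, the short pin in the other, collars resting on the block.
- short_pin: Another pin with a blue knob and a shank of only 24 mm (collar 24 to 29 mm, knob 29 to 55 mm above its tip), in the rack's other hole. Not needed: leave it.
- jar: Amber jar, 60 mm wide, 75 mm high; origin at its underside. Bystander.
- dishes: Stack of two covered culture dishes, 90 mm wide, 30 mm high; origin at its underside. Bystander.
- driver: Red-handled screwdriver lying on the bench, far left. Bystander.
- oring: Flat black rubber ring, 60 mm wide, 6 mm thick, lying on the bench, far right. Bystander.
Things that resemble listed ones, but are neither listed nor needed, are in the scene too. What is shaped like the cover but yellow is not meant.

How it is judged:
By the outcome, as a careful person would: the job done as asked, in the order asked, and still so for the second after the job is handed in, while the arm keeps its last pose, push and grip.
It also fails if it takes over 58 s, if anything falls off the work surface, if the arm or the gripper's body presses on something with over 40 N, if the wrist force passes 120 N, or if a joint passes its speed limit or range.

### The arm

A 6-joint arm with a two-finger parallel gripper is mounted at the origin on the work surface. World frame = base frame: x ahead of the robot, y to its left, z up, the work surface at z = 0. Lengths are in mm, angles in rad, forces in N, time in s.
With the tool pointing down it reaches from about 375 to 975 mm from the base axis. Payload 3.8 kg.
Tool frame: the origin (TCP) lies midway between the tips of the shut fingers; the grasp point (between the pads) lies 19 mm behind it; z points along the fingers, y is the direction in which the jaws open and shut (so a half turn about z gives the same grasp; the last joint's range is limited). The gripper opens to 85 mm and grips with 20 to 120 N. Pads are 22 mm wide; open, the fingers measure 114 mm over their backs; the gripper's body (76 mm by 85 mm) begins 54 mm behind the grasp point. The pads swing forward as they close: fully open they stand 13 mm farther back than shut.
Start: joints at [-1.212, 0.264, 1.604, -0, 1.274, -0.037], TCP at [260.238, -622.811, 192.38] pointing down, gripper open.
Joint ranges: [-2.63, 2.63], [-0.94, 2.18], [0.31, 2.57], [-1.31, 4.45], [0, 2.66], [-2.55, 2.55]. Speed limits (rad/s): [2.57, 2.57, 3.14, 3.14, 3.14, 3.14].

### API

Orientations are given as a unit quaternion [x, y, z, w].
In Python, from station import telemetry, get_image, env, spot_in, landmark_of gives the robot as it stands.
- The arm moves only by the tool move_arm, never from a script. Its argument "moves" is a list of rows, each an object with "xyz": the shift along the world's x, y, z in mm, a list of three; "rotation": the turn, a rotation vector about the world's x, y, z in degrees, a list of three; "jaw": the finger opening in mm, from 0 to 85.4. In form: [{"xyz": [tx, ty, tz], "rotation": [ax, ay, az], "jaw": jaw}, ...]. A call has 1 to 10 rows; each row is the pose to reach, as a shift and turn from the pose commanded when the call began; what a row does not reach only later rows make up. A row lasts 1/8 s, in which the tool goes at most 62.5 mm and 10.7 degrees, less where a joint would pass 70% of its speed; a pose out of reach is approached as far as the arm can. A call with a gripper value outside its range is refused whole. The fingers move at their own pace and stop on an object; "squeeze" is the grip in N (left out, the last holds). Time passes only in rows, so rows that repeat a pose let the fingers close. It gives the time, the measured TCP pose, the force and the opening at its end, in the units of the state.
- telemetry.state(): the state, without advancing time (a new reading comes with each control period).
- get_image(name): name is "scene" or "top" or "wrist"; returns a dict with "image" (400x640x3 uint8, red, green, blue), "range_z" (400x640 float32, mm along the optical axis (not along the pixel's ray), 0 where there is no reading), "intrinsics" (3x3 intrinsics, pixels), "k1" (the pictures are not rectified: a ray, as slopes to the right and down, at radius r is drawn at 1 + k1 r^2 times it, then the intrinsics apply), "pose" (4x4, takes a point from camera to world coordinates); the wrist camera has in their place "hand_eye" (4x4, takes a point from camera to tool coordinates, whose origin is the TCP and whose axes are the flange's). Camera axes: x right, y down, z forward; pixel columns grow to the right and rows downward; lengths in mm; the calibration is good to about 2 mm. A picture is of the moment at which its call begins: read the wrist's pose just before it.
- env.job_done(): hands the job in, once; it reports no verdict.
Trained networks look in a picture, given as the dict that the camera call returned (one of the last four; its "shot" number tells which), for a name from the list of things; names that differ only in an ending like _2 or _b are one class to them, and where a whole thing is asked for, a point or a joint stands for the part that bears it (a point fixed in the world has none). Each returns a list of dicts, best first, with "p" (0 to 1); they miss things now and then, are a little off and sometimes report something else, mostly with a low value. They report only what shows in the picture. A call takes as long as a camera call. They do not tell look-alikes from the thing itself.
- spot_in(picture, target): "xyz" ([x, y, z] in mm, in the coordinates of the camera as it stood for that picture, good to about 4 mm: the middle of the surface that is visible of it).
- landmark_of(picture, target): "xyz" ([x, y, z] in mm, in the coordinates of the camera as it stood for that picture, good to about 4 mm: a listed point, or the origin of a listed thing).
The state is a dict: "time_s": time; "qpos": joint angles; "qd": joint speeds; "joint_efforts": joint torques, N m; "eef_pos": TCP position; "tcp_rot": TCP orientation; "wrist_force": force on the tool from outside, world axes, zero at the start; "torque": the same for the moment, N m; "gripper_width": finger opening in mm.
Only numpy, scipy, OpenCV 4.12 (cv2) and the standard library are available. Lean on these libraries where they do the work, as an engineer would, in place of code of your own. Each camera call takes 0.05 s, during which the arm holds its last target.

## Working session

There is one attempt and no reset: what is moved stays moved. The work goes in short steps, Python scripts to look and compute and a tool call to move; the robot and the scene stay as the last step left them, time stands still between calls to the robot, and variables do not carry over. Pictures are saved under pics/ and viewed, and the job is handed in when it is done.

Besides the shell and the picture viewer there is one more tool, called after "Emit:" as name([rows], argument=value, ...), one row to a line, values as JSON. move_arm: Moves the arm, as the interface text tells. Its arguments: {"type":"object","properties":{"moves":{"type":"array","items":{"type":"object","properties":{"xyz":{"type":"array","items":{"type":"number"}},"rotation":{"type":"array","items":{"type":"number"}},"jaw":{"type":"number"}}}},"squeeze":{"type":"number"}},"required":["moves"]}

```bash
ls; mkdir -p pics
cat > h.py <<'E'
import numpy as np, cv2
from station import telemetry, get_image, env, spot_in, landmark_of
def save(p,n,crop=None,s=1):
    im=cv2.cvtColor(p["image"],cv2.COLOR_RGB2BGR)
    if crop: im=im[crop[1]:crop[3],crop[0]:crop[2]]
    if s!=1: im=cv2.resize(im,None,fx=s,fy=s,interpolation=cv2.INTER_CUBIC)
    cv2.imwrite("pics/"+n,im)
def dist(p): return np.array([p["k1"],0,0,0,0.])
def world(p,xyz,T=None):
    T=p["pose"] if T is None else T
    T=np.array(T); return T[:3,:3]@np.array(xyz)+T[:3,3]
def cam2px(p,c):
    a,_=cv2.projectPoints(np.array(c,float).reshape(-1,1,3),np.zeros(3),np.zeros(3),np.array(p["intrinsics"],float),dist(p)); return a.reshape(-1,2)
def w2px(p,w,T=None):
    T=np.array(p["pose"] if T is None else T); w=np.array(w,float).reshape(-1,3); return cam2px(p,(w-T[:3,3])@T[:3,:3])
def rays(p,uv):
    u=cv2.undistortPoints(np.array(uv,float).reshape(-1,1,2),np.array(p["intrinsics"],float),dist(p)).reshape(-1,2)
    return np.c_[u,np.ones(len(u))]
def atz(p,uv,z,T=None):
    T=np.array(p["pose"] if T is None else T); d=rays(p,uv)@T[:3,:3].T; o=T[:3,3]
    return o+d*((z-o[2])/d[:,2])[:,None]
def cloud(p,T=None):
    T=np.array(p["pose"] if T is None else T); r=p["range_z"]; H,W=r.shape
    uv=np.stack(np.meshgrid(np.arange(W),np.arange(H)),-1).reshape(-1,2)
    c=rays(p,uv)*r.reshape(-1,1); w=c@T[:3,:3].T+T[:3,3]; w[r.reshape(-1)<=0]=np.nan
    return w.reshape(H,W,3)
from scipy.spatial.transform import Rotation as R
def wristT(st,p):
    T=np.eye(4); q=np.array(st["tcp_rot"]); T[:3,:3]=R.from_quat(q).as_matrix() if q.size==4 else q.reshape(3,3); T[:3,3]=st["eef_pos"]
    return T@np.array(p["hand_eye"])
E
python3 - <<'E'
from h import *
print(telemetry.state())
for n in ["scene","top"]:
    p=get_image(n); save(p,n+"0.png")
    print(n,p["intrinsics"],p["k1"],np.array(p["pose"]).round(3).tolist())
    for t in ["stand","rim","bore","cover","pin","pin_seat","rack","short_pin","jar","dishes","driver","oring"]:
        for f in (landmark_of,spot_in):
            try:
                for d in f(p,t)[:3]:
                    print(t,f.__name__[:4],round(d["p"],2),world(p,d["xyz"]).round(0),cam2px(p,d["xyz"]).round(0)[0])
            except Exception as e: print(t,e)
E
```

```text
pics
{'time_s': 0.0, 'qpos': array([-1.21190167e+00,  2.64727377e-01,  1.60537760e+00,  1.56884957e-05,
        1.27372561e+00, -3.68416967e-02]), 'qd': array([-2.80224951e-04,  1.62262412e-03, -7.41268184e-04, -3.20951699e-05,
       -4.42921460e-04, -7.54810852e-04]), 'joint_efforts': array([ 2.53276939e-04, -5.15117097e+01, -3.67309678e+01, -2.48438819e-04,
        1.28135699e-02, -1.78984465e-05]), 'eef_pos': array([ 259.95319751, -622.0388858 ,  191.0775689 ]), 'tcp_rot': array([ 9.80487718e-01,  1.96577169e-01, -1.72004216e-04, -1.10569119e-03]), 'wrist_force': array([ 0.64452585, -0.36930542, -0.24750776]), 'torque': array([ 0.01845369, -0.01589082,  0.02989994]), 'gripper_width': 85.43907428214887}
scene [[467.43527068   0.         323.20041173]
 [  0.         467.43527068 194.32458557]
 [  0.           0.           1.        ]] 0.013898342305106606 [[-0.777, 0.485, -0.4, 1120.772], [0.629, 0.589, -0.507, 588.16], [-0.01, -0.646, -0.763, 1111.047], [0.0, 0.0, 0.0, 1.0]]
stand call 0.98 [497.   3.  -3.] [366. 218.]
stand call 0.63 [492. 274.   9.] [436. 277.]
stand call 0.17 [
[... 2546 characters left out ...]
]
rack call 0.15 [ 670. -258.   29.] [379. 163.]
short_pin call 0.62 [473. 342.  26.] [183. 222.]
short_pin call 0.54 [474. 341.  81.] [178. 221.]
jar call 0.56 [693. 228.   2.] [225. 154.]
jar call 0.56 [686. 220.  77.] [221. 151.]
dishes call 0.98 [ 672. -255.   -3.] [377. 164.]
dishes call 0.33 [496. 277.   6.] [206. 215.]
dishes call 0.56 [ 670. -255.   29.] [378. 163.]
dishes call 0.27 [633. 419.  24.] [163. 170.]
driver call 0.51 [623. 385.   2.] [175. 175.]
driver call 0.84 [632. 417.  23.] [163. 171.]
driver call 0.7 [475. 340.  81.] [178. 221.]
oring call 0.55 [ 593. -384.   -3.] [418. 190.]
oring call 0.64 [528.  -8.  40.] [296. 207.]
oring call 0.58 [ 594. -390.    2.] [420. 189.]
```

View pics/scene0.png

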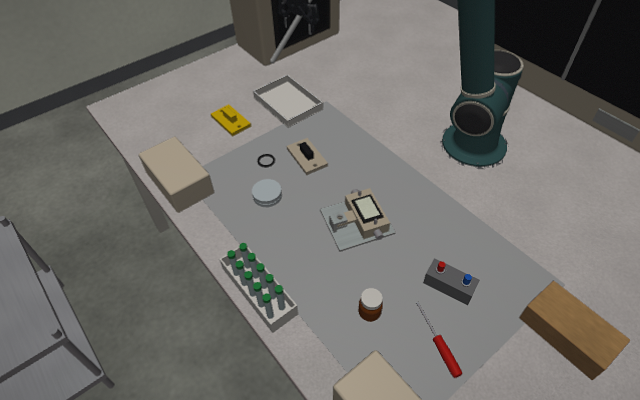

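View pics/top0.png

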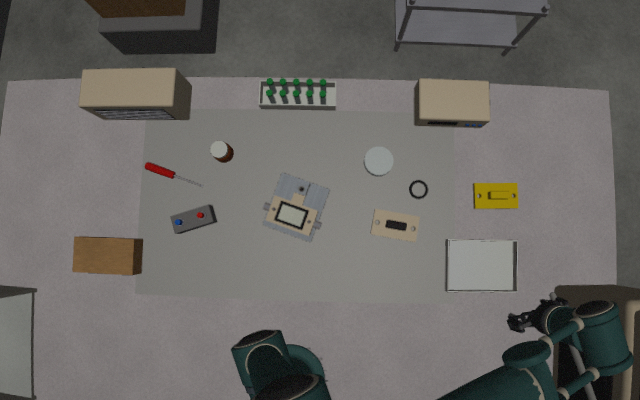

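Run:
```python
from h import *
p=get_image("scene"); save(p,"crop_rack.png",(400,240,500,320),6); save(p,"crop_stand.png",(290,120,420,260),4)
st=telemetry.state(); w=get_image("wrist"); print(np.array(w["hand_eye"]).round(3).tolist(), w["intrinsics"],w["k1"]); save(w,"w0.png")
print(R.from_quat(st["tcp_rot"]).as_matrix().round(3))
```

```text
[[-0.001, -0.957, -0.291, 72.903], [1.0, -0.001, -0.001, -0.855], [0.001, -0.291, 0.957, -182.904], [0.0, 0.0, 0.0, 1.0]] [[341.86520198   0.         320.81409947]
 [  0.         341.86520198 196.702917  ]
 [  0.           0.           1.        ]] -0.04928551570258283
[[ 0.923  0.386 -0.   ]
 [ 0.386 -0.923 -0.   ]
 [-0.     0.    -1.   ]]
```

View pics/crop_rack.png

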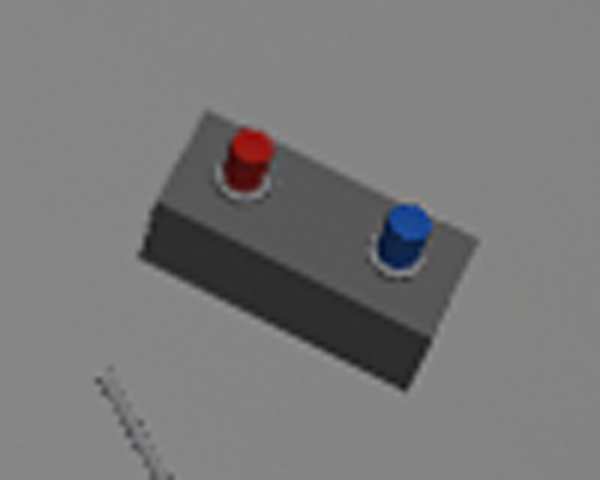

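View pics/crop_stand.png

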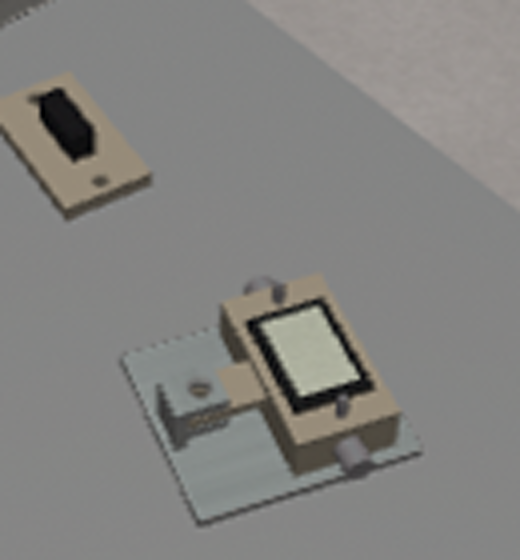

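View pics/w0.png

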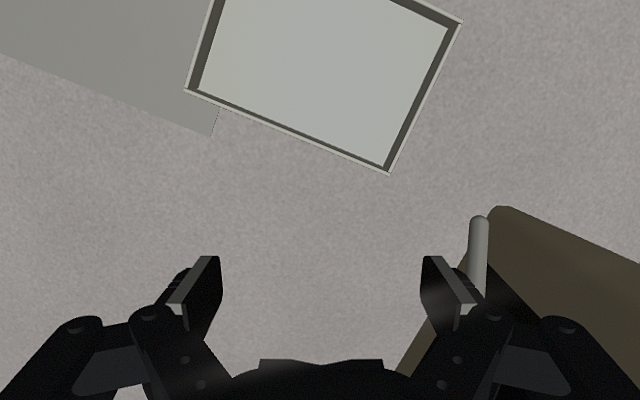

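Emit:
move_arm([
  {"xyz": [30, 60, 60], "rotation": [0, 0, 0], "jaw": 85},
  {"xyz": [70, 110, 70], "rotation": [0, 0, 0], "jaw": 85},
  {"xyz": [110, 160, 70], "rotation": [0, 0, 0], "jaw": 85},
  {"xyz": [150, 210, 70], "rotation": [0, 0, 0], "jaw": 85},
  {"xyz": [190, 265, 70], "rotation": [0, 0, 0], "jaw": 85},
  {"xyz": [222, 313, 70], "rotation": [0, 0, 0], "jaw": 85},
  {"xyz": [222, 313, 70], "rotation": [0, 0, 0], "jaw": 85},
  {"xyz": [222, 313, 70], "rotation": [0, 0, 0], "jaw": 85},
  {"xyz": [222, 313, 70], "rotation": [0, 0, 0], "jaw": 85},
])

```text
time_s: 3.72
eef_pos: [481.9, -310.3, 262.4]
tcp_rot: [0.98, 0.197, -0.0, 0.0]
wrist_force: [-1.2, -0.3, 0.3]
gripper_width: 85.2
```

```bash
cat > look.py <<'E'
import sys
from h import *
def look(name,targets=()):
    st=telemetry.state(); w=get_image("wrist"); T=wristT(st,w); save(w,name+".png")
    np.savez("pics/"+name+".npz",image=w["image"],range_z=w["range_z"],intrinsics=w["intrinsics"],k1=w["k1"],T=T)
    print(st["time_s"],st["eef_pos"].round(1),np.degrees(R.from_quat(st["tcp_rot"]).as_rotvec()).round(1),"F",st["wrist_force"].round(1),"q",st["qpos"].round(2),"g",round(st["gripper_width"],1))
    for t in targets:
        for d in landmark_of(w,t)[:3]: print(t,round(d["p"],2),world(w,d["xyz"],T).round(1),cam2px(w,d["xyz"]).round(0)[0])
    return w,T
def load(name):
    z=np.load("pics/"+name+".npz"); return {k:z[k] for k in z.files}, z["T"]
if __name__=="__main__": look(sys.argv[1],sys.argv[2:])
E
python3 look.py w1 cover
```

```text
3.725 [ 481.9 -310.3  262.4] [176.5  35.4  -0. ] F [-1.2 -0.3  0.3] q [-0.62  0.04  1.74 -0.    1.37  0.56] g 85.2
cover 0.92 [ 481.5 -307.6    1.5] [320. 151.]
cover 0.8 [ 5.751e+02 -6.340e+02  1.000e-01] [564. 180.]
```

View pics/w1.png

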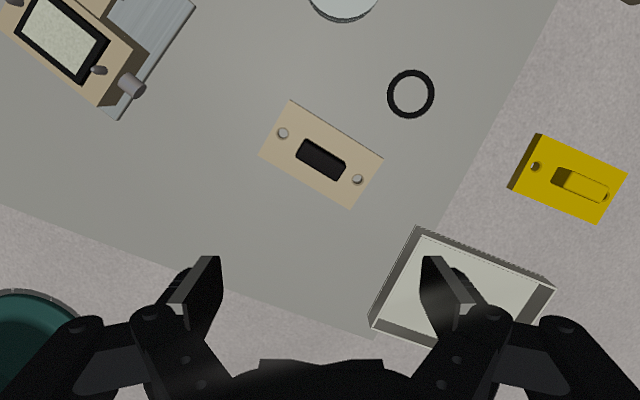

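```bash
cat > fit.py <<'E'
from look import *
def fit(name,c,rad,z0,z1):
    p,T=load(name); w=cloud(p,T); m=(w[...,2]>z0)&(w[...,2]<z1)&(np.hypot(w[...,0]-c[0],w[...,1]-c[1])<rad)
    m=cv2.morphologyEx(m.astype(np.uint8),cv2.MORPH_OPEN,np.ones((2,2)))
    pts=w[m>0]; (cx,cy),(a,b),ang=cv2.minAreaRect(pts[:,:2].astype(np.float32))
    print(name,z0,z1,len(pts),"centre",round(cx,1),round(cy,1),"size",round(a,1),round(b,1),"ang",round(ang,1),"medz",np.median(pts[:,2]).round(1)); return pts
if __name__=="__main__":
    fit("w1",(482,-309),100,10,22); fit("w1",(482,-309),100,38,54)
    p,T=load("w1"); print(atz(p,[[283,133],[357,180]],16,T).round(1))
E
python3 fit.py
```

```text
w1 10 22 5697 centre 472.9 -313.1 size 143.4 83.4 ang 80.3 medz nan
w1 38 54 1035 centre 476.7 -313.7 size 65.5 28.6 ang 74.1 medz nan
[[ 486.5 -256.3   16. ]
 [ 467.  -366.1   16. ]]
```

Emit:
move_arm([
  {"xyz": [2, 50, 0], "rotation": [0, 0, -8], "jaw": 85},
  {"xyz": [5, 105, 0], "rotation": [0, 0, -16], "jaw": 60},
  {"xyz": [10, 160, 0], "rotation": [0, 0, -24], "jaw": 40},
  {"xyz": [14, 215, 0], "rotation": [0, 0, -32], "jaw": 40},
  {"xyz": [18, 265, 0], "rotation": [0, 0, -41], "jaw": 40},
  {"xyz": [18, 310, 0], "rotation": [0, 0, -41], "jaw": 40},
  {"xyz": [18, 310, 0], "rotation": [0, 0, -41], "jaw": 40},
  {"xyz": [18, 310, 0], "rotation": [0, 0, -41], "jaw": 40},
])

```text
time_s: 4.82
eef_pos: [500.3, -0.9, 262.4]
tcp_rot: [0.987, -0.16, 0.0, 0.0]
wrist_force: [0.5, -0.9, -0.8]
gripper_width: 40.2
```

```bash
python3 look.py w2 rim bore stand
```

```text
4.825 [500.3  -0.9 262.4] [177.7 -28.7   0. ] F [ 0.5 -0.9 -0.8] q [-0.05 -0.11  1.88 -0.    1.37  1.84] g 40.2
rim 0.83 [501.9   4.3  50.6] [316. 158.]
bore 0.92 [579.  -21.1  56.4] [315.  85.]
bore 0.41 [469.5 339.   26.2] [ 95. 253.]
bore 0.21 [487.9 279.   54.2] [114. 237.]
stand 0.81 [496.2   5.7   1.9] [317. 156.]
stand 0.49 [ 480.4 -309.2    1.6] [555.  91.]
```

View pics/w2.png

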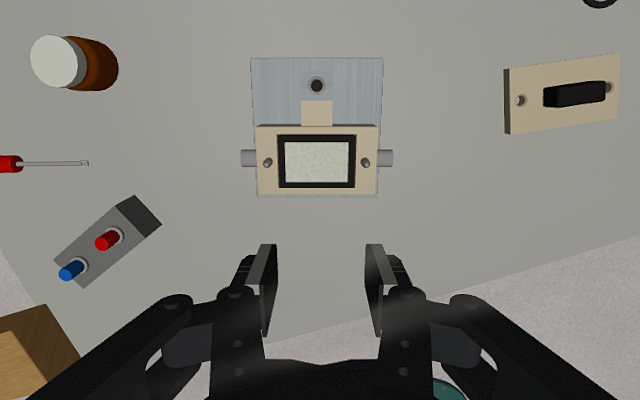

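```bash
cat > a.py <<'E'
from fit import *
save_=None
p,T=load("w2"); im=cv2.cvtColor(p["image"],cv2.COLOR_RGB2BGR)[40:220,220:420]; cv2.imwrite("pics/w2c.png",cv2.resize(im,None,fx=4,fy=4,interpolation=cv2.INTER_CUBIC)[:600])
print("bore",atz(p,[[316.5,85]],52,T).round(1)); d=atz(p,[[268,162],[366,162]],70,T).round(1); print("dowels",d,np.linalg.norm(d[0]-d[1]))
fit("w2",(502,4),90,46,53); fit("w2",(502,4),60,53.2,58)
w=cloud(p,T)
for u,v in [(316,70),(330,85),(264,150),(373,185),(316,160),(268,162),(366,162)]: print((u,v),w[v,u].round(1))
E
python3 a.py
```

```text
bore [[578.8 -22.3  52. ]]
dowels [[517.7  55.1  70. ]
 [483.2 -48.5  70. ]] 109.19345218464339
w2 46 53 3865 centre 516.8 -2.0 size 154.0 145.2 ang 71.2 medz nan
w2 53.2 58 3695 centre 495.2 5.2 size 87.9 62.6 ang 69.7 medz nan
(316, 70) [593.7 -26.7  54. ]
(330, 85) [574.1 -36.3  53.1]
(264, 150) [529.9  58.3  51.9]
(373, 185) [449.6 -49.9  51.6]
(316, 160) [500.5   4.6  56.4]
(268, 162) [517.7  55.2  69.8]
(366, 162) [483.  -48.6  69. ]
```

View pics/w2c.png

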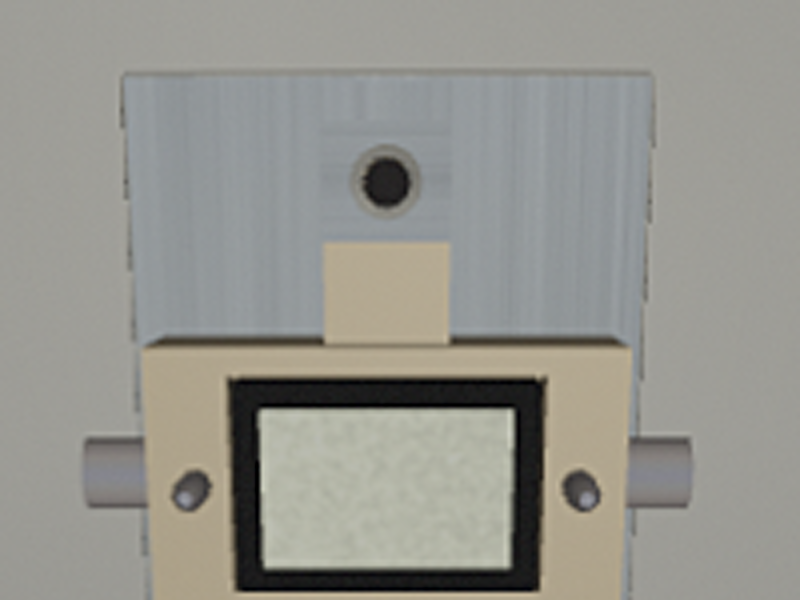

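Run:
```python
from fit import *
p,T=load("w2")
d=atz(p,[[265.7,165.5],[366.7,165.0]],70,T).round(1); print("dowels",d,np.linalg.norm(d[0]-d[1]),d.mean(0))
b=atz(p,[[220+386/4,40+181/4]],52,T); print("bore",b); m=d.mean(0)
print(np.hypot(*(b[0]-m)[:2]),np.degrees(np.arctan2(*(b[0]-m)[1::-1])))
# predict model
yaw=np.radians(-18.2);c,s=np.cos(yaw),np.sin(yaw)
for o in [(499,5)]:
  for l,x,y,z in [("dtop",0,56,70),("dtop-",0,-56,70),("dbase",0,56,50),("bore",85,0,52),("c",40,70,50),("c",40,-70,50),("c",-40,-70,50),("c",-40,70,50)]:
    q=w2px(p,[o[0]+c*x-s*y,o[1]+s*x+c*y,z],T)[0]; print(l,q.round(1),"crop",((q-[220,40])*4).round(0))
```

```text
dowels [[514.8  59.   70. ]
 [479.7 -48.3  70. ]] 112.89508403823436 [497.25   5.35  70.  ]
bore [[578.58405982 -22.17304752  52.        ]]
85.86470422510605 -18.695567479704426
dtop [265.8 163.9] crop [183. 496.]
dtop- [366.2 163.5] crop [585. 494.]
dbase [268.5 160.5] crop [194. 482.]
bore [315.6  84.4] crop [382. 178.]
c [254.6 126. ] crop [138. 344.]
c [377.3 125.5] crop [629. 342.]
c [374.5 192.9] crop [618. 611.]
c [258.5 193.3] crop [154. 613.]
```

Emit:
move_arm([
  {"xyz": [-2, 50, 0], "rotation": [0, 0, 5], "jaw": 40},
  {"xyz": [-4, 105, 0], "rotation": [0, 0, 10], "jaw": 40},
  {"xyz": [-6, 160, 0], "rotation": [0, 0, 15], "jaw": 40},
  {"xyz": [-8, 215, -25], "rotation": [0, 0, 15], "jaw": 40},
  {"xyz": [-8, 265, -50], "rotation": [0, 0, 15], "jaw": 40},
  {"xyz": [-8, 270, -50], "rotation": [0, 0, 15], "jaw": 40},
  {"xyz": [-8, 270, -50], "rotation": [0, 0, 15], "jaw": 40},
])

```text
time_s: 5.9
eef_pos: [492.6, 269.6, 212.4]
tcp_rot: [1.0, -0.029, -0.0, 0.0]
wrist_force: [0.8, 0.5, 0.1]
gripper_width: 40.0
```

```bash
python3 look.py w3 pin pin_seat
python3 - <<'E'
from fit import *
p,T=load("w3"); hsv=cv2.cvtColor(p["image"],cv2.COLOR_RGB2HSV); w=cloud(p,T)
m=((hsv[...,0]<8)|(hsv[...,0]>172))&(hsv[...,1]>140)&(np.hypot(w[...,0]-495,w[...,1]-275)<60)
z=w[...,2]; print(np.nanmax(z[m])); t=m&(z>np.nanmax(z[m])-4); v,u=np.nonzero(t); print(len(u),u.mean(),v.mean(),np.nanmean(w[t],0).round(1)); (c,r)=cv2.minEnclosingCircle(w[t][:,:2].astype(np.float32)); print(c,r)
E
```

```text
5.9 [492.6 269.6 212.4] [179.9  -5.2  -0. ] F [0.8 0.5 0.1] q [ 0.46  0.04  1.83 -0.    1.28  2.09] g 40.0
pin 0.56 [488.4 273.6   5.6] [318. 162.]
pin_seat 0.7 [578.8 -20.3  52.8] [611.  65.]
pin_seat 0.59 [487.3 278.6  53.1] [313. 173.]
340.30357359197535
1 262.0 387.0 [508.2 281.2 340.3]
(508.1590576171875, 281.2494201660156) 9.999999747378752e-05
```

View pics/w3.png

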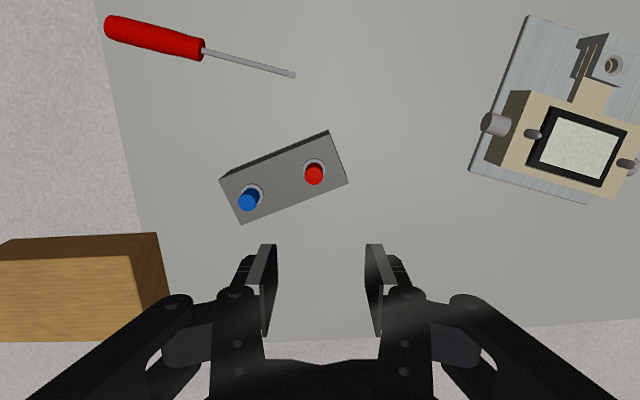

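```bash
cat > pinfit.py <<'E'
from fit import *
def go(n,c=(490,275)):
    p,T=load(n); hsv=cv2.cvtColor(p["image"],cv2.COLOR_RGB2HSV); w=cloud(p,T)
    m=((hsv[...,0]<8)|(hsv[...,0]>172))&(hsv[...,1]>140)&(np.hypot(w[...,0]-c[0],w[...,1]-c[1])<40)&(w[...,2]<130)
    z=w[...,2]; zt=np.nanpercentile(z[m],90); t=m&(np.abs(z-zt)<4); v,u=np.nonzero(t)
    (e,r)=cv2.minEnclosingCircle(np.c_[u,v].astype(np.float32))
    print(len(u),"ztop",zt,"px",e,r,"mean",w[t].mean(0).round(1),"axis@81",atz(p,[e],81,T).round(1), "seen r mm",r*0)
    for zz in (75,81,87): print(zz,atz(p,[e],zz,T).round(1))
go(sys.argv[1] if len(sys.argv)>1 else "w3")
E
python3 pinfit.py; python3 -c "
from h import *
im=cv2.imread('pics/w3.png')[120:240,210:360]; cv2.imwrite('pics/w3c.png',cv2.resize(im,None,fx=5,fy=5,interpolation=cv2.INTER_CUBIC))"
```

```text
268 ztop 83.0666758027042 px (313.0, 175.0) 9.219644546508789 mean [491.6 277.1  82.1] axis@81 [[491.4 277.3  81. ]] seen r mm 0.0
75 [[490.  277.5  75. ]]
81 [[491.4 277.3  81. ]]
87 [[492.8 277.1  87. ]]
```

View pics/w3c.png

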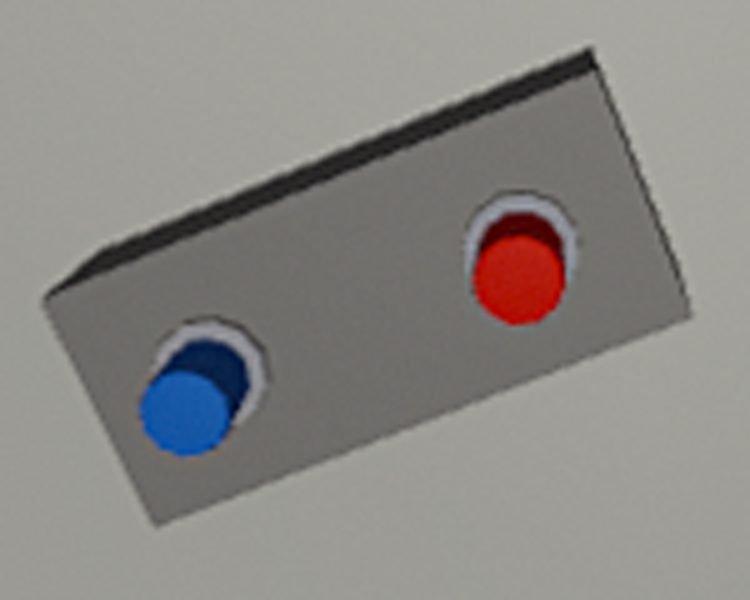

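Emit:
move_arm([
  {"xyz": [-1.5, 7.5, -40], "rotation": [0, 0, 0], "jaw": 40},
  {"xyz": [-1.5, 7.5, -85], "rotation": [0, 0, 0], "jaw": 40},
  {"xyz": [-1.5, 7.5, -125], "rotation": [0, 0, 0], "jaw": 40},
  {"xyz": [-1.5, 7.5, -148], "rotation": [0, 0, 0], "jaw": 40},
  {"xyz": [-1.5, 7.5, -153.5], "rotation": [0, 0, 0], "jaw": 40},
  {"xyz": [-1.5, 7.5, -153.5], "rotation": [0, 0, 0], "jaw": 40},
], squeeze=50)

```text
time_s: 6.8
eef_pos: [491.7, 277.3, 59.9]
tcp_rot: [1.0, -0.03, 0.001, -0.0]
wrist_force: [0.4, 0.2, 0.0]
gripper_width: 40.0
```

```bash
python3 look.py w4
```

```text
6.8 [491.7 277.3  59.9] [-1.799e+02  5.300e+00 -1.000e-01] F [0.4 0.2 0. ] q [ 0.47  0.18  1.97 -0.    0.99  2.1 ] g 40.0
```

View pics/w4.png

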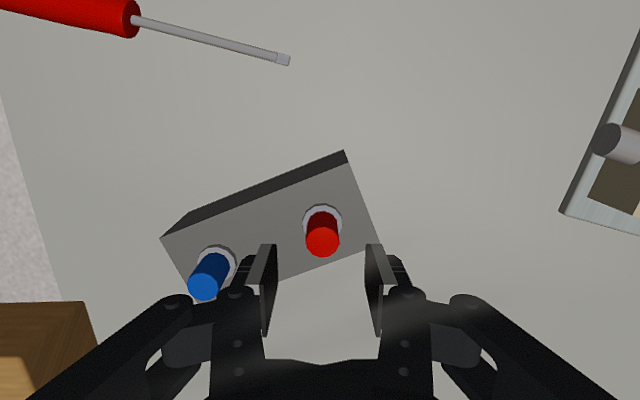

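Emit:
move_arm([
  {"xyz": [0, 0, 0], "rotation": [0, 0, 0], "jaw": 10},
  {"xyz": [0, 0, 0], "rotation": [0, 0, 0], "jaw": 10},
  {"xyz": [0, 0, 0], "rotation": [0, 0, 0], "jaw": 10},
  {"xyz": [0, 0, 0], "rotation": [0, 0, 0], "jaw": 10},
  {"xyz": [0, 0, 0], "rotation": [0, 0, 0], "jaw": 10},
], squeeze=60)

```text
time_s: 7.48
eef_pos: [490.6, 277.7, 58.8]
tcp_rot: [1.0, -0.029, -0.0, 0.0]
wrist_force: [0.9, 0.4, 0.3]
gripper_width: 9.7
```

```bash
python3 look.py w5
```

```text
7.475 [490.6 277.7  58.8] [179.9  -5.2  -0. ] F [0.9 0.4 0.3] q [0.47 0.18 1.97 0.   0.99 2.1 ] g 9.7
```

View pics/w5.png

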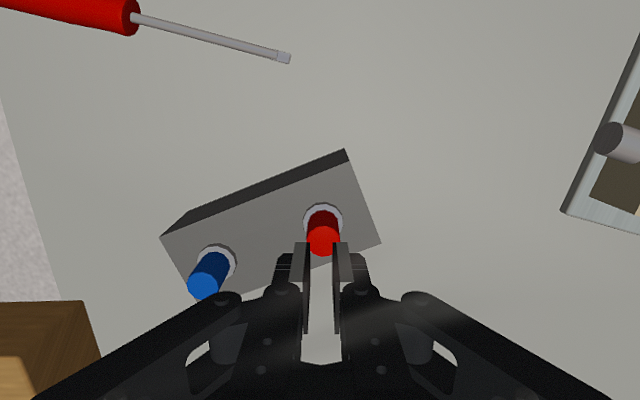

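Run:
```python
from h import *
for n,c in [("scene",(390,200,510,310)),("top",(150,170,240,250))]:
    p=get_image(n); save(p,n+"1.png",c,6)
    hsv=cv2.cvtColor(p["image"],cv2.COLOR_RGB2HSV); m=((hsv[...,0]<8)|(hsv[...,0]>172))&(hsv[...,1]>140)
    uv=w2px(p,[[492,277,75]])[0]; v,u=np.nonzero(m); k=np.hypot(u-uv[0],v-uv[1])<15
    print(n,uv,k.sum(),u[k].mean(),v[k].mean(),atz(p,[[u[k].mean(),v[k].mean()]],74,).round(1)); print("tcp px",w2px(p,[490.6,277.7,58.8]))
```

```text
scene [441.68355744 264.9583876 ] 53 440.52830188679246 266.20754716981133 [[496.5 277.3  74. ]]
tcp px [[441.11324839 268.16488814]]
top [199.29004289 215.53004645] 0 nan nan [[nan nan nan]]
tcp px [[200.65082915 216.24859629]]<stdin>:6: RuntimeWarning: Mean of empty slice.
  ret = ret.dtype.type(ret / rcount)
```

View pics/scene1.png

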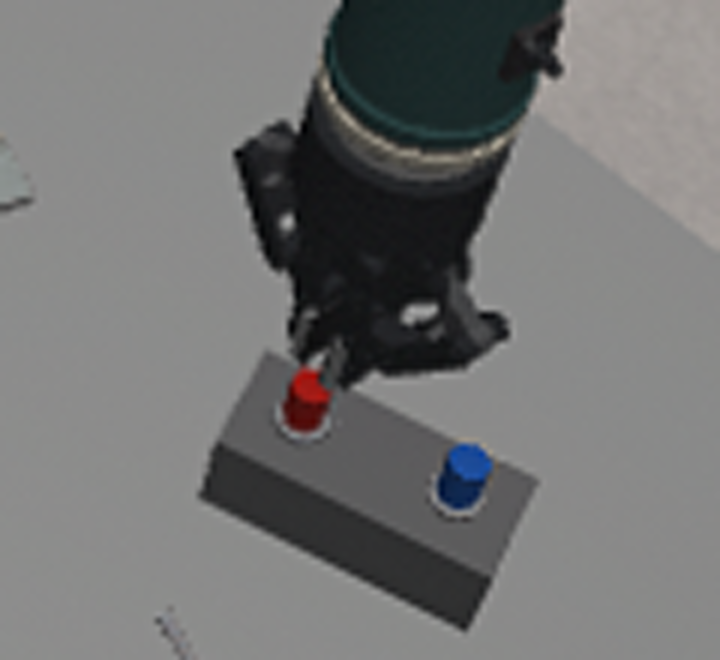

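View pics/top1.png

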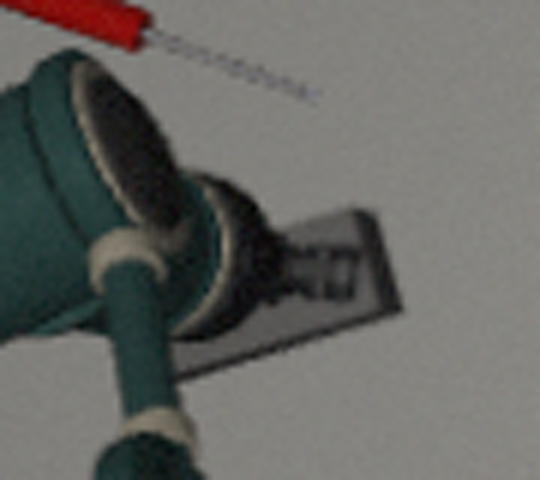

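Run:
```python
from fit import *
p,T=load("w5"); w=cloud(p,T); r=p["range_z"]
he=None
st=None
for u,v in [(303,246),(306,250),(338,246),(335,250),(303,300),(338,300),(303,330),(338,330),(322,232),(322,245),(290,262),(270,160),(335,170),(322,210),(345,265)]: print((u,v),r[v,u],w[v,u].round(1))
im=cv2.imread('pics/w5.png')[190:350,240:400]; cv2.imwrite('pics/w5c.png',cv2.resize(im,None,fx=3.7,fy=3.7,interpolation=cv2.INTER_CUBIC))
```

```text
(303, 246) 146.92838 [500.7 285.2 107.3]
(306, 250) 142.9449 [500.7 283.7 111.5]
(338, 246) 147.34933 [499.6 270.1 106.9]
(335, 250) 142.1035 [500.3 271.6 112.2]
(303, 300) 121.63675 [492.9 284.3 136.1]
(338, 300) 120.946144 [492.6 271.8 136.7]
(303, 330) 123.96208 [481.  285.1 137.3]
(338, 330) 124.62995 [479.8 272.4 136.8]
(322, 232) 171.47041 [496.4 277.1  82.8]
(322, 245) 172.59459 [489.7 277.5  83.7]
(290, 262) 140.51137 [497.4 290.4 115.1]
(270, 160) 242.04413 [519.8 312.5   2.6]
(335, 170) 195.04015 [520.5 268.2  50.7]
(322, 210) 195.05109 [499.2 276.9  57.3]
(345, 265) 131.49657 [499.3 268.2 123.6]
```

View pics/w5c.png

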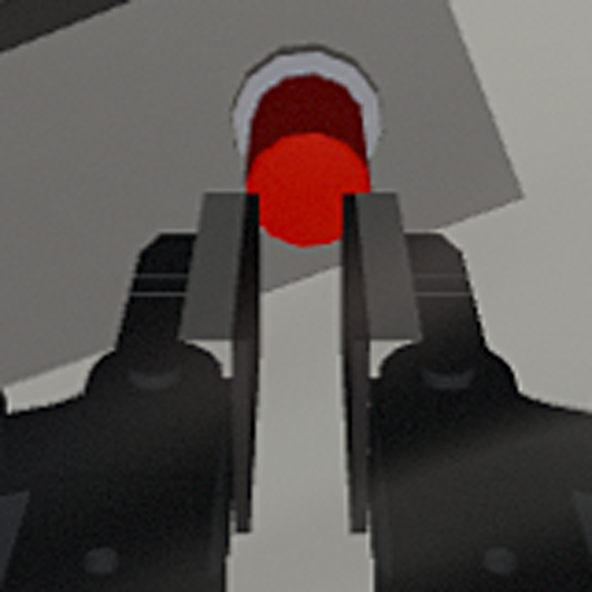

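Run:
```python
from fit import *
p=get_image("scene"); print(w2px(p,[[490.6,277.7,z] for z in (58.8,80,95,107)]).round(1)); c=cloud(p)
for u,v in [(445,261),(447,261),(448,262),(444,258),(442,256)]: print((u,v),c[v,u].round(1))
for n in ("w1","w2","w3","w4"):
    q,T=load(n); w=cloud(q,T); 
    tc=None
    m=(np.indices((400,640))[0]<300)&(w[...,2]>0)
    for u in ((210,430) if n=="w1" else (266,375)):
        v=260 if n=="w1" else 247
        print(n,u,w[v,u].round(1))
print(R.from_quat(telemetry.state()["tcp_rot"]).as_matrix().round(3))
```

```text
[[441.1 268.2]
 [442.6 263.8]
 [443.7 260.6]
 [444.6 258.1]]
(445, 261) [500.5 286.1 113.7]
(447, 261) [500.9 291.3 120.5]
(448, 262) [500.  294.2 118.5]
(444, 258) [425.4 243.8   1.4]
(442, 256) [497.2 272.6 116.9]
w1 210 [ 473.7 -265.1  323.9]
w1 430 [ 507.1 -345.7  323.6]
w2 266 [516.7  18.3 311.8]
w2 375 [502.  -26.  311.9]
w3 266 [503.5 292.8 261.9]
w3 375 [500.7 246.2 261.7]
w4 266 [502.2 300.6 108.8]
w4 375 [500.3 254.  110.4]
[[ 0.998 -0.058 -0.   ]
 [-0.058 -0.998 -0.   ]
 [-0.     0.    -1.   ]]
```

Emit:
move_arm([
  {"xyz": [0.5, 0, 0], "rotation": [0, 0, 0], "jaw": 40},
  {"xyz": [0.5, 0, 0], "rotation": [0, 0, 0], "jaw": 40},
  {"xyz": [0.5, 0, 0], "rotation": [0, 0, 0], "jaw": 40},
  {"xyz": [0.5, 0, -12], "rotation": [0, 0, 0], "jaw": 40},
  {"xyz": [0.5, 0, -24], "rotation": [0, 0, 0], "jaw": 40},
  {"xyz": [0.5, 0, -24], "rotation": [0, 0, 0], "jaw": 40},
])

```text
time_s: 8.43
eef_pos: [489.5, 276.8, 32.7]
tcp_rot: [1.0, -0.029, -0.002, 0.001]
wrist_force: [0.0, 0.0, -0.6]
gripper_width: 39.9
```

```bash
python3 look.py w6
```

```text
8.425 [489.5 276.8  32.7] [179.8  -5.2  -0.3] F [ 0.   0.  -0.6] q [0.47 0.21 1.99 0.   0.95 2.1 ] g 39.9
```

View pics/w6.png

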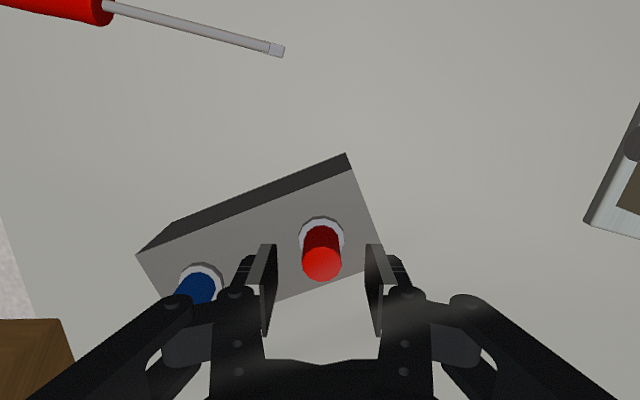

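Emit:
move_arm([
  {"xyz": [0.5, 0.5, -8], "rotation": [0, 0, 0], "jaw": 40},
  {"xyz": [0.5, 0.5, -15], "rotation": [0, 0, 0], "jaw": 40},
  {"xyz": [0.5, 0.5, -20], "rotation": [0, 0, 0], "jaw": 40},
  {"xyz": [0.5, 0.5, -20], "rotation": [0, 0, 0], "jaw": 40},
])

```text
time_s: 8.98
eef_pos: [491.2, 277.9, 14.2]
tcp_rot: [1.0, -0.029, -0.001, 0.0]
wrist_force: [-0.2, -0.4, -1.2]
gripper_width: 40.4
```

```bash
python3 look.py w7
python3 - <<'E'
from fit import *
w=cloud(*load("w7"))
for u,v in [(264,248),(266,250),(374,250),(376,248)]: print(w[v,u].round(1))
E
```

```text
8.975 [491.2 277.9  14.2] [ 1.799e+02 -5.200e+00 -1.000e-01] F [-0.2 -0.4 -1.2] q [0.47 0.23 2.   0.   0.91 2.1 ] g 40.4
[502.  302.   64.2]
[502.  300.8  66.3]
[499.2 255.4  66. ]
[499.4 254.3  64.6]
```

View pics/w7.png

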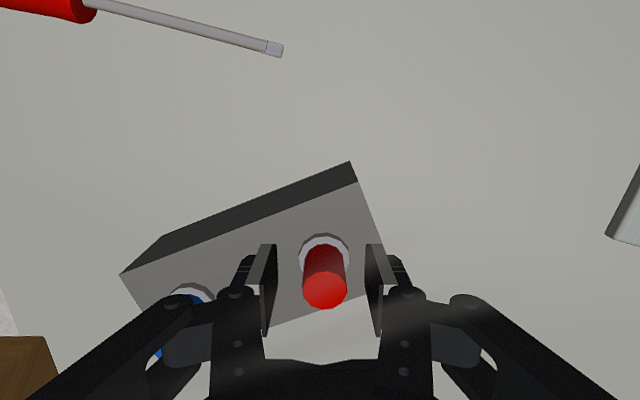

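Emit:
move_arm([
  {"xyz": [0, 0, -1.5], "rotation": [0, 0, 0], "jaw": 30},
  {"xyz": [0, 0, -1.5], "rotation": [0, 0, 0], "jaw": 10},
  {"xyz": [0, 0, -1.5], "rotation": [0, 0, 0], "jaw": 10},
  {"xyz": [0, 0, -1.5], "rotation": [0, 0, 0], "jaw": 10},
  {"xyz": [0, 0, -1.5], "rotation": [0, 0, 0], "jaw": 10},
], squeeze=60)

```text
time_s: 9.65
eef_pos: [492.0, 278.2, 13.9]
tcp_rot: [1.0, -0.029, 0.0, -0.0]
wrist_force: [-1.4, 0.0, 5.6]
gripper_width: 18.8
```

```bash
python3 look.py w8
```

```text
9.65 [492.  278.2  13.9] [-179.9    5.2   -0. ] F [-1.4  0.   5.6] q [ 0.47  0.23  2.   -0.    0.91  2.1 ] g 18.8
```

View pics/w8.png

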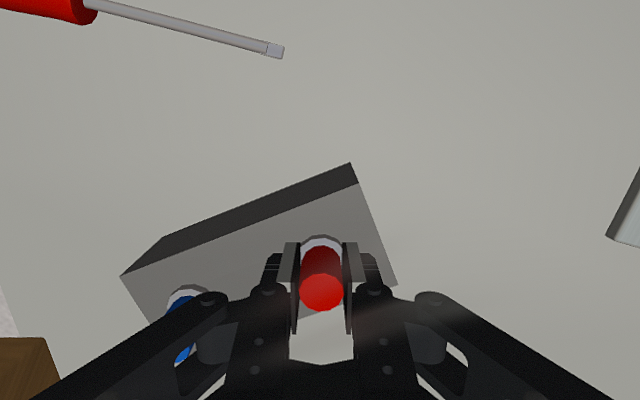

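Emit:
move_arm([
  {"xyz": [0, 0, 25], "rotation": [0, 0, 0], "jaw": 10},
  {"xyz": [0, 0, 60], "rotation": [0, 0, 0], "jaw": 10},
  {"xyz": [0, -10, 95], "rotation": [0, 0, 0], "jaw": 10},
  {"xyz": [15, -60, 97], "rotation": [0, 0, -5], "jaw": 10},
  {"xyz": [30, -115, 97], "rotation": [0, 0, -10], "jaw": 10},
  {"xyz": [45, -170, 97], "rotation": [0, 0, -15], "jaw": 10},
  {"xyz": [60, -225, 97], "rotation": [0, 0, -15], "jaw": 10},
  {"xyz": [75, -275, 97], "rotation": [0, 0, -15], "jaw": 10},
  {"xyz": [82, -298, 97], "rotation": [0, 0, -15], "jaw": 10},
  {"xyz": [82, -298, 97], "rotation": [0, 0, -15], "jaw": 10},
], squeeze=70)

```text
time_s: 10.95
eef_pos: [573.9, -21.4, 109.7]
tcp_rot: [0.987, -0.161, -0.0, -0.0]
wrist_force: [-0.4, 0.6, -1.0]
gripper_width: 17.7
```

```bash
python3 look.py w9
python3 - <<'E'
from h import *
p=get_image("scene"); save(p,"scene2.png",(290,130,420,260),5)
E
```

```text
10.95 [573.9 -21.4 109.7] [-177.7   28.9    0. ] F [-0.4  0.6 -1. ] q [-0.08  0.14  1.91  0.    1.09  1.81] g 17.7
```

View pics/w9.png

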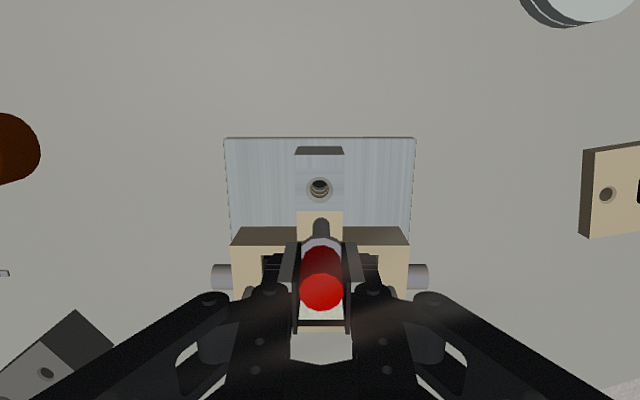

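View pics/scene2.png

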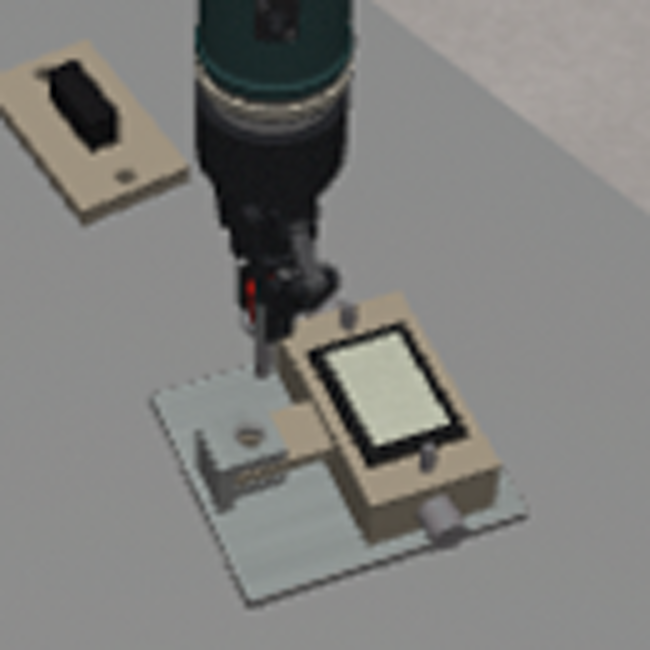

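Run:
```python
from fit import *
p,T=load("w9"); im=cv2.imread('pics/w9.png')[140:320,240:400]; cv2.imwrite('pics/w9c.png',cv2.resize(im,None,fx=4,fy=4,interpolation=cv2.INTER_CUBIC)[:600])
w=cloud(p,T)
for v in (222,226,230,234): print(v,w[v,320].round(1))
print("bore",atz(p,[[319.5,188]],52,T))
print("tip px for TCP axis", w2px(p,[[573.9,-21.4,z] for z in (95,98,101,104)],T).round(1))
```

```text
222 [577.4 -22.2 114.3]
226 [578.2 -22.4 122.3]
230 [577.8 -22.3 126.9]
234 [584.  -24.4 147.3]
bore [[579.89010762 -22.43238103  52.        ]]
tip px for TCP axis [[320.7 216.1]
 [320.7 217.8]
 [320.7 219.6]
 [320.7 221.4]]
```

View pics/w9c.png

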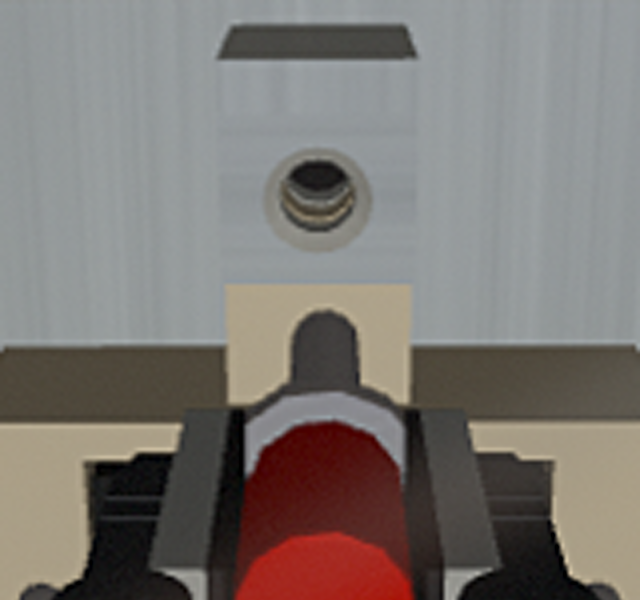

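Emit:
move_arm([
  {"xyz": [6, -1, 0], "rotation": [0, 0, 0], "jaw": 10},
  {"xyz": [6, -1, -20], "rotation": [0, 0, 0], "jaw": 10},
  {"xyz": [6, -1, -38], "rotation": [0, 0, 0], "jaw": 10},
  {"xyz": [6, -1, -38], "rotation": [0, 0, 0], "jaw": 10},
], squeeze=70)

```text
time_s: 11.55
eef_pos: [576.7, -20.2, 68.9]
tcp_rot: [0.987, -0.159, -0.003, 0.0]
wrist_force: [0.4, 0.4, -1.3]
gripper_width: 17.8
```

```bash
python3 look.py w10
python3 - <<'E'
from h import *
im=cv2.imread('pics/w10.png')[150:330,240:400]; cv2.imwrite('pics/w10c.png',cv2.resize(im,None,fx=3.3,fy=3.3,interpolation=cv2.INTER_CUBIC))
p=get_image("scene"); save(p,"scene3.png",(310,150,400,240),6)
E
```

```text
11.55 [576.7 -20.2  68.9] [177.7 -28.6  -0.6] F [ 0.4  0.4 -1.3] q [-0.08  0.19  1.93  0.    1.02  1.81] g 17.8
```

View pics/w10c.png

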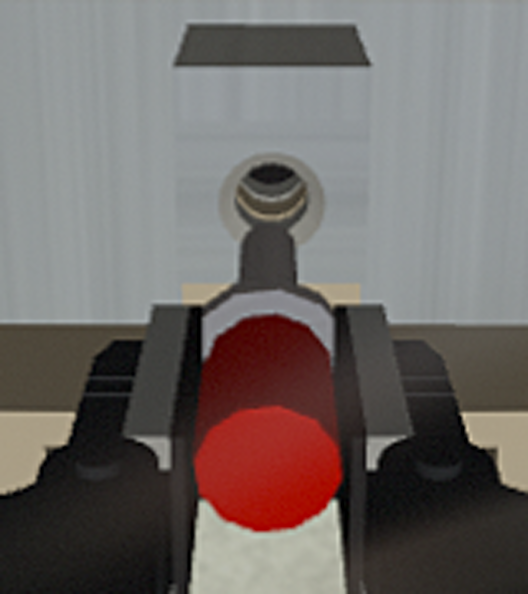

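View pics/scene3.png

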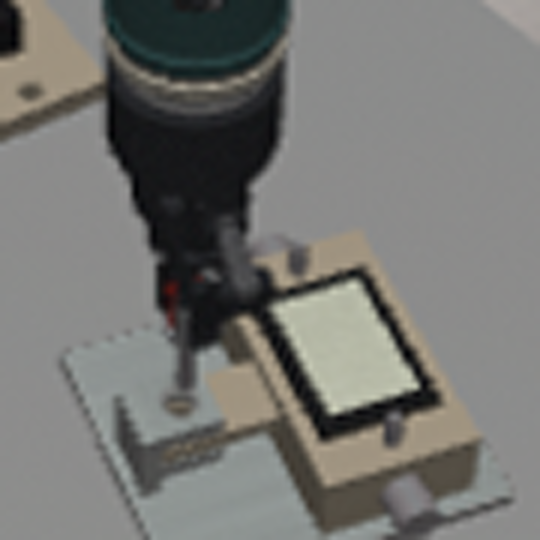

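Emit:
move_arm([
  {"xyz": [0, 0, 0], "rotation": [0, 0, 0], "jaw": 10},
])

```text
time_s: 11.78
eef_pos: [580.3, -20.8, 72.9]
tcp_rot: [0.987, -0.159, 0.001, -0.0]
wrist_force: [0.1, -0.4, -0.3]
gripper_width: 17.9
```

```bash
python3 look.py w11
python3 - <<'E'
from fit import *
im=cv2.imread('pics/w11.png')[150:330,240:400]; cv2.imwrite('pics/w11c.png',cv2.resize(im,None,fx=3.3,fy=3.3,interpolation=cv2.INTER_CUBIC))
p,T=load("w11"); w=cloud(p,T)
print("bore",atz(p,[[322.4,150+202/3.3]],52,T))
for v in range(218,244,2): print(v,w[v,321].round(1))
q=telemetry.state(); print(q["eef_pos"])
E
```

```text
11.775 [580.3 -20.8  72.9] [-1.777e+02  2.870e+01 -1.000e-01] F [ 0.1 -0.4 -0.3] q [-0.08  0.19  1.93  0.    1.02  1.81] g 17.9
bore [[580.90191486 -22.15668946  52.        ]]
218 [583.9 -22.2  72. ]
220 [584.  -22.2  75.3]
222 [584.2 -22.3  79. ]
224 [583.9 -22.2  81.4]
226 [583.5 -22.1  83.2]
228 [584.3 -22.3  88.1]
230 [584.  -22.3  90.2]
232 [584.1 -22.3  93.2]
234 [590.6 -24.5 111.8]
236 [590.4 -24.4 113.6]
238 [590.4 -24.4 115.7]
240 [589.6 -24.1 116. ]
242 [588.1 -23.6 114.6]
[580.43070256 -20.88673424  73.11134654]
```

View pics/w11c.png

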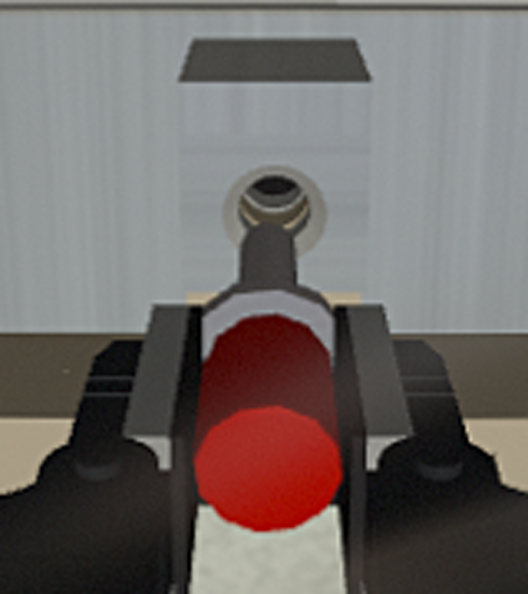

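Emit:
move_arm([
  {"xyz": [0, -1.5, -3], "rotation": [0, 0, 0], "jaw": 10},
  {"xyz": [0, -1.5, -14], "rotation": [0, 0, 0], "jaw": 10},
  {"xyz": [0, -1.5, -24], "rotation": [0, 0, 0], "jaw": 10},
  {"xyz": [0, -1.5, -33], "rotation": [0, 0, 0], "jaw": 10},
  {"xyz": [0, -1.5, -40], "rotation": [0, 0, 0], "jaw": 10},
  {"xyz": [0, -1.5, -40], "rotation": [0, 0, 0], "jaw": 10},
], squeeze=80)

```text
time_s: 12.58
eef_pos: [578.9, -22.2, 31.3]
tcp_rot: [0.987, -0.159, -0.001, 0.0]
wrist_force: [-0.2, -0.3, -0.4]
gripper_width: 17.2
```

```bash
python3 look.py w12
python3 - <<'E'
from fit import *
im=cv2.imread('pics/w12.png')[150:330,240:400]; cv2.imwrite('pics/w12c.png',cv2.resize(im,None,fx=3.3,fy=3.3,interpolation=cv2.INTER_CUBIC))
E
```

```text
12.575 [578.9 -22.2  31.3] [177.7 -28.7  -0.2] F [-0.2 -0.3 -0.4] q [-0.08  0.24  1.96  0.    0.95  1.81] g 17.2
```

View pics/w12c.png

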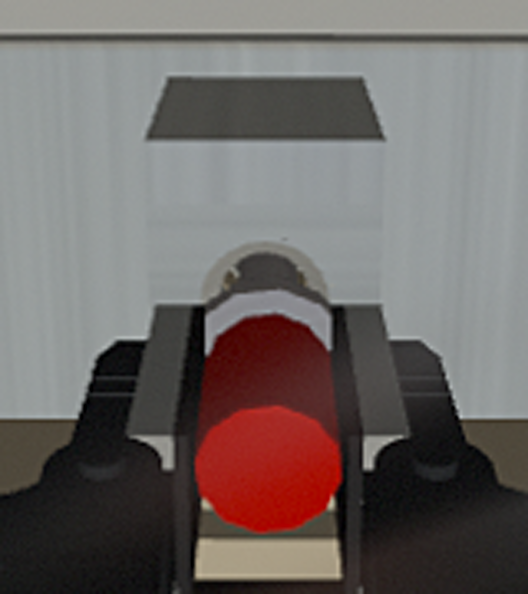

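Emit:
move_arm([
  {"xyz": [0, 0, -5], "rotation": [0, 0, 0], "jaw": 10},
  {"xyz": [0, 0, -9], "rotation": [0, 0, 0], "jaw": 10},
  {"xyz": [0, 0, -12], "rotation": [0, 0, 0], "jaw": 10},
  {"xyz": [0, 0, -14], "rotation": [0, 0, 0], "jaw": 10},
  {"xyz": [0, 0, -14], "rotation": [0, 0, 0], "jaw": 10},
], squeeze=100)

```text
time_s: 13.25
eef_pos: [582.4, -21.8, 21.4]
tcp_rot: [0.987, -0.159, 0.002, -0.001]
wrist_force: [-1.8, 3.3, 11.7]
gripper_width: 14.9
```

```bash
python3 look.py w13
python3 - <<'E'
from fit import *
im=cv2.imread('pics/w13.png')[150:330,240:400]; cv2.imwrite('pics/w13c.png',cv2.resize(im,None,fx=3.3,fy=3.3,interpolation=cv2.INTER_CUBIC))
E
```

```text
13.25 [582.4 -21.8  21.4] [-177.6   28.7   -0.4] F [-1.8  3.3 11.7] q [-0.08  0.25  1.96  0.    0.93  1.81] g 14.9
```

View pics/w13c.png

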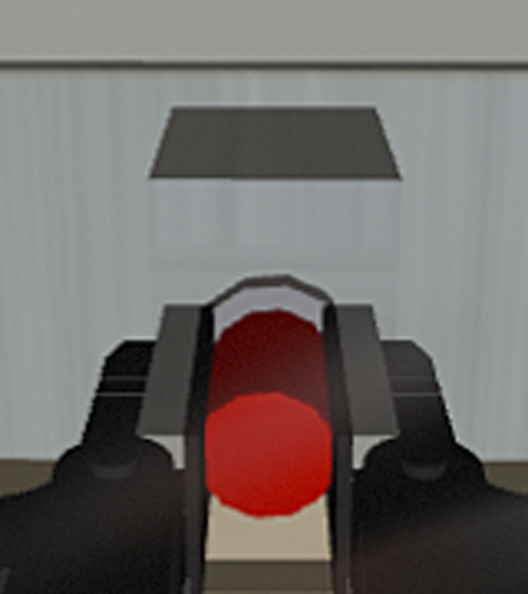

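Emit:
move_arm([
  {"xyz": [0, 0, 0], "rotation": [0, 0, 0], "jaw": 10},
  {"xyz": [0, 0, -1], "rotation": [0, 0, 0], "jaw": 10},
], squeeze=50)

```text
time_s: 13.55
eef_pos: [582.8, -21.9, 21.3]
tcp_rot: [0.987, -0.159, 0.003, -0.001]
wrist_force: [-3.2, 2.7, 19.2]
gripper_width: 14.9
```

```bash
cat > zc.py <<'E'
from fit import *
n=sys.argv[1]
p,T=load(n); w=cloud(p,T)
print("collar/knob/fork profile"); 
for v in range(200,300,4): print(v,w[v,321].round(1), end="; ")
print()
im=cv2.imread(f'pics/{n}.png')[150:330,240:400]; cv2.imwrite(f'pics/{n}c.png',cv2.resize(im,None,fx=3.3,fy=3.3,interpolation=cv2.INTER_CUBIC))
E
python3 look.py w14; python3 zc.py w14;python3 - <<'E'
from h import *
p=get_image("scene"); save(p,"scene4.png",(310,150,400,240),6)
E
```

```text
13.55 [582.8 -21.9  21.3] [-177.6   28.7   -0.5] F [-3.2  2.7 19.2] q [-0.08  0.25  1.96  0.    0.92  1.81] g 14.9
collar/knob/fork profile
200 [604.1 -29.2  45.6]; 204 [604.  -29.1  51.7]; 208 [602.7 -28.7  53.5]; 212 [600.8 -28.1  53.5]; 216 [599.1 -27.5  54. ]; 220 [597.1 -26.8  53.5]; 224 [594.9 -26.1  52.8]; 228 [593.4 -25.6  54.1]; 232 [591.3 -24.9  53.6]; 236 [591.5 -25.   58.9]; 240 [590.  -24.5  59.8]; 244 [588.7 -24.1  61.2]; 248 [588.8 -24.1  65.7]; 252 [589.3 -24.3  70.8]; 256 [589.2 -24.3  74.5]; 260 [589.5 -24.4  78.7]; 264 [589.2 -24.3  81.5]; 268 [589.7 -24.4  85.7]; 272 [587.9 -23.9  85.6]; 276 [586.8 -23.5  86.7]; 280 [584.8 -22.8  86.1]; 284 [583.2 -22.3  86.2]; 288 [581.1 -21.6  85.5]; 292 [579.7 -21.1  86. ]; 296 [578.7 -20.8  87.3];
```

View pics/w14c.png

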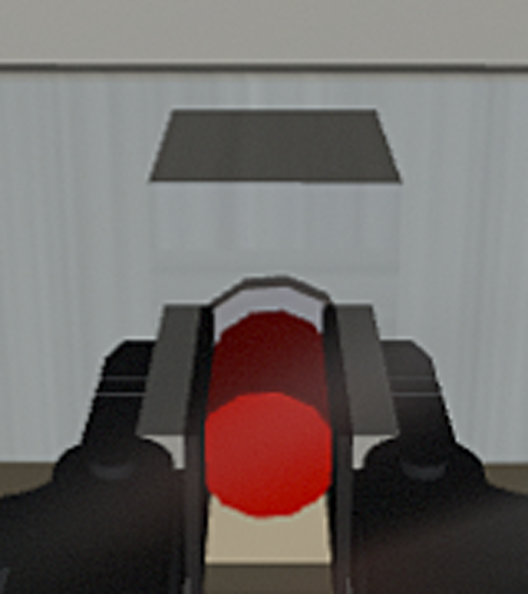

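View pics/scene4.png

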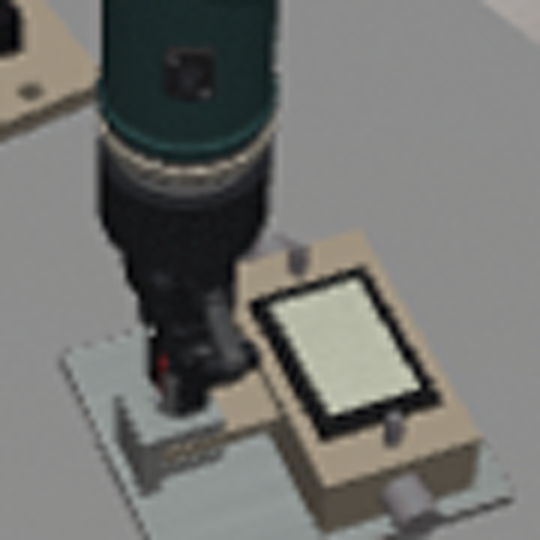

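Emit:
move_arm([
  {"xyz": [-1, 0, -1.5], "rotation": [0, 0, 0], "jaw": 10},
  {"xyz": [-1, 0, -2], "rotation": [0, 0, 0], "jaw": 10},
  {"xyz": [-1, 0, -2], "rotation": [0, 0, 0], "jaw": 10},
])

```text
time_s: 14.02
eef_pos: [583.1, -21.9, 21.2]
tcp_rot: [0.987, -0.159, 0.004, -0.001]
wrist_force: [-3.5, 2.4, 23.3]
gripper_width: 15.0
```

```bash
python3 look.py w15; python3 zc.py w15
```

```text
14.025 [583.1 -21.9  21.2] [-177.6   28.7   -0.7] F [-3.5  2.4 23.3] q [-0.08  0.25  1.96  0.    0.92  1.81] g 15.0
collar/knob/fork profile
200 [604.3 -29.2  45.2]; 204 [604.  -29.1  50.6]; 208 [603.  -28.8  53.4]; 212 [601.5 -28.3  54.6]; 216 [599.3 -27.6  53.8]; 220 [597.5 -27.   54. ]; 224 [595.7 -26.4  54.2]; 228 [593.7 -25.7  54. ]; 232 [591.4 -24.9  53.1]; 236 [591.3 -24.9  57.7]; 240 [590.3 -24.6  59.8]; 244 [589.3 -24.3  61.9]; 248 [589.4 -24.3  66.5]; 252 [589.4 -24.3  70.6]; 256 [589.4 -24.3  74.4]; 260 [590.  -24.5  79.1]; 264 [589.6 -24.4  81.9]; 268 [589.3 -24.3  84.5]; 272 [587.9 -23.9  85.1]; 276 [586.6 -23.4  85.9]; 280 [584.7 -22.8  85.4]; 284 [583.  -22.2  85.4]; 288 [581.3 -21.7  85.3]; 292 [579.6 -21.1  85.4]; 296 [578.6 -20.8  86.7];
```

Emit:
move_arm([
  {"xyz": [0, 0, 3], "rotation": [0, 0, 0], "jaw": 40},
  {"xyz": [0, 0, 3], "rotation": [0, 0, 0], "jaw": 40},
  {"xyz": [0, 0, 3], "rotation": [0, 0, 0], "jaw": 40},
  {"xyz": [0, 0, 3], "rotation": [0, 0, 0], "jaw": 40},
  {"xyz": [0, 0, 30], "rotation": [0, 0, 0], "jaw": 40},
  {"xyz": [0, 0, 80], "rotation": [0, 0, 0], "jaw": 40},
  {"xyz": [0, 0, 100], "rotation": [0, 0, 0], "jaw": 40},
  {"xyz": [0, 0, 100], "rotation": [0, 0, 0], "jaw": 40},
])

```text
time_s: 15.08
eef_pos: [580.2, -22.5, 117.0]
tcp_rot: [0.987, -0.159, 0.002, -0.0]
wrist_force: [0.6, -0.3, -0.8]
gripper_width: 40.0
```

```bash
python3 look.py w16 pin_seat
python3 - <<'E'
from fit import *
p,T=load("w16"); w=cloud(p,T)
im=cv2.imread('pics/w16.png')[120:320,220:420]; cv2.imwrite('pics/w16c.png',cv2.resize(im,None,fx=3,fy=3,interpolation=cv2.INTER_CUBIC))
for v in range(150,260,6): print(v,w[v,320].round(1), end="; ")
E
```

```text
15.075 [580.2 -22.5 117. ] [-177.7   28.7   -0.3] F [ 0.6 -0.3 -0.8] q [-0.08  0.14  1.89 -0.    1.1   1.81] g 40.0
pin_seat 0.9 [575.3 -18.4  54.3] [318. 202.]
150 [605.5 -30.1  10.9]; 156 [604.  -29.6  31. ]; 162 [603.4 -29.5  53.3]; 168 [599.2 -28.1  53.5]; 174 [594.8 -26.6  52.7]; 180 [590.8 -25.3  54.3]; 186 [588.3 -24.5  61.6]; 192 [588.2 -24.5  77.1]; 198 [586.6 -24.   85.5]; 204 [582.8 -22.8  85.9]; 210 [579.  -21.5  86.5]; 216 [574.7 -20.1  85.7]; 222 [555.3 -13.5  43.2]; 228 [550.2 -11.8  42.8]; 234 [545.  -10.   42.2]; 240 [539.8  -8.3  41.8]; 246 [536.3  -7.2  45.5]; 252 [533.9  -6.4  51.4]; 258 [528.7  -4.6  51. ];
```

View pics/w16c.png

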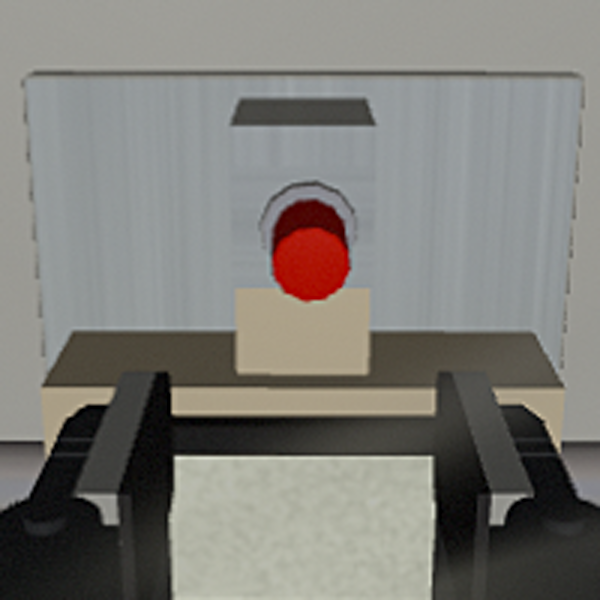

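Emit:
move_arm([
  {"xyz": [-1, 0.5, 0], "rotation": [0, 0, 0], "jaw": 0},
  {"xyz": [-1, 0.5, -30], "rotation": [0, 0, 0], "jaw": 0},
  {"xyz": [-1, 0.5, -60], "rotation": [0, 0, 0], "jaw": 0},
  {"xyz": [-1, 0.5, -70], "rotation": [0, 0, 0], "jaw": 0},
  {"xyz": [-1, 0.5, -75], "rotation": [0, 0, 0], "jaw": 0},
  {"xyz": [-1, 0.5, -78], "rotation": [0, 0, 0], "jaw": 0},
  {"xyz": [-1, 0.5, -78], "rotation": [0, 0, 0], "jaw": 0},
])

```text
time_s: 16.05
eef_pos: [578.5, -21.2, 45.2]
tcp_rot: [0.987, -0.159, 0.0, -0.0]
wrist_force: [-20.2, 2.9, 47.0]
gripper_width: 0.4
```

```bash
python3 look.py w17; python3 zc.py w17
```

```text
16.05 [578.5 -21.2  45.2] [-177.6   28.7   -0. ] F [-20.2   2.9  47. ] q [-0.08  0.22  1.95  0.    0.97  1.81] g 0.4
collar/knob/fork profile
200 [595.2 -26.9  53.7]; 204 [593.1 -26.2  53.7]; 208 [592.8 -26.1  59.4]; 212 [590.8 -25.4  59.9]; 216 [590.4 -25.3  64.7]; 220 [590.9 -25.5  71.8]; 224 [591.3 -25.6  78.2]; 228 [591.3 -25.6  83. ]; 232 [590.2 -25.2  85. ]; 236 [588.4 -24.7  85.3]; 240 [586.5 -24.   85.1]; 244 [587.5 -24.4  91.8]; 248 [587.5 -24.4  95.7]; 252 [587.4 -24.3  99.4]; 256 [587.5 -24.4 103.2]; 260 [587.6 -24.4 106.9]; 264 [587.5 -24.4 109.9]; 268 [587.4 -24.3 113. ]; 272 [587.6 -24.4 116.3]; 276 [587.8 -24.5 119.5]; 280 [587.4 -24.3 121.6]; 284 [587.1 -24.2 123.6]; 288 [585.5 -23.7 123.5]; 292 [583.7 -23.1 123.1]; 296 [582.1 -22.6 123. ];
```

View pics/w17c.png

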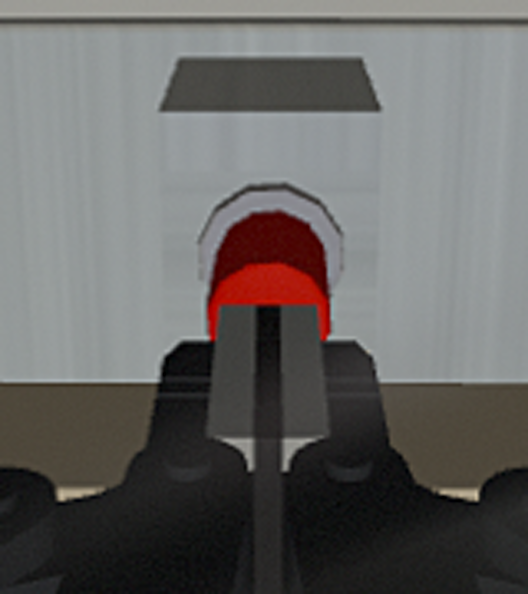

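Emit:
move_arm([
  {"xyz": [0, 0, 30], "rotation": [0, 0, 0], "jaw": 0},
  {"xyz": [0, 0, 80], "rotation": [0, 0, 10], "jaw": 60},
  {"xyz": [-10, -30, 130], "rotation": [0, 0, 20], "jaw": 60},
  {"xyz": [-25, -70, 170], "rotation": [0, 0, 30], "jaw": 60},
  {"xyz": [-40, -110, 181], "rotation": [0, 0, 40], "jaw": 60},
  {"xyz": [-55, -150, 181], "rotation": [0, 0, 50], "jaw": 60},
  {"xyz": [-70, -190, 181], "rotation": [0, 0, 60], "jaw": 60},
  {"xyz": [-85, -230, 181], "rotation": [0, 0, 70], "jaw": 60},
  {"xyz": [-95, -265, 181], "rotation": [0, 0, 80], "jaw": 60},
  {"xyz": [-102, -290, 181], "rotation": [0, 0, 90], "jaw": 60},
])

```text
time_s: 17.35
eef_pos: [474.5, -312.9, 217.3]
tcp_rot: [0.809, 0.587, -0.0, -0.001]
wrist_force: [0.8, -0.5, -0.7]
gripper_width: 59.7
```

Emit:
move_arm([
  {"xyz": [0, 0, 0], "rotation": [0, 0, 8], "jaw": 60},
  {"xyz": [0, 0, 0], "rotation": [0, 0, 8], "jaw": 60},
  {"xyz": [0, 0, 0], "rotation": [0, 0, 8], "jaw": 60},
])

```text
time_s: 17.73
eef_pos: [475.5, -311.3, 217.8]
tcp_rot: [0.768, 0.64, -0.0, -0.001]
wrist_force: [-0.4, 0.4, -0.0]
gripper_width: 59.6
```

```bash
python3 look.py w18
python3 - <<'E'
from fit import *
fit("w18",(477,-312),100,10,22); a=fit("w18",(477,-312),60,40,52)
im=cv2.imread('pics/w18.png'); cv2.imwrite('pics/w18c.png',cv2.resize(im[130:330,180:460],None,fx=2.8,fy=2.8,interpolation=cv2.INTER_CUBIC))
E
```

```text
17.725 [ 475.5 -311.3  217.8] [-138.3 -115.1    0. ] F [-0.4  0.4 -0. ] q [-0.62  0.05  1.8   0.    1.29 -0.44] g 59.6
w18 10 22 7087 centre 477.7 -314.9 size 145.1 82.2 ang 80.9 medz nan
w18 40 52 1253 centre 476.4 -315.5 size 67.9 23.9 ang 79.0 medz nan
```

View pics/w18.png

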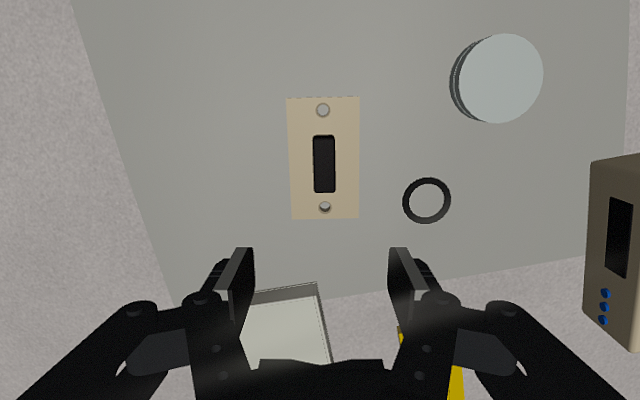

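View pics/w18c.png

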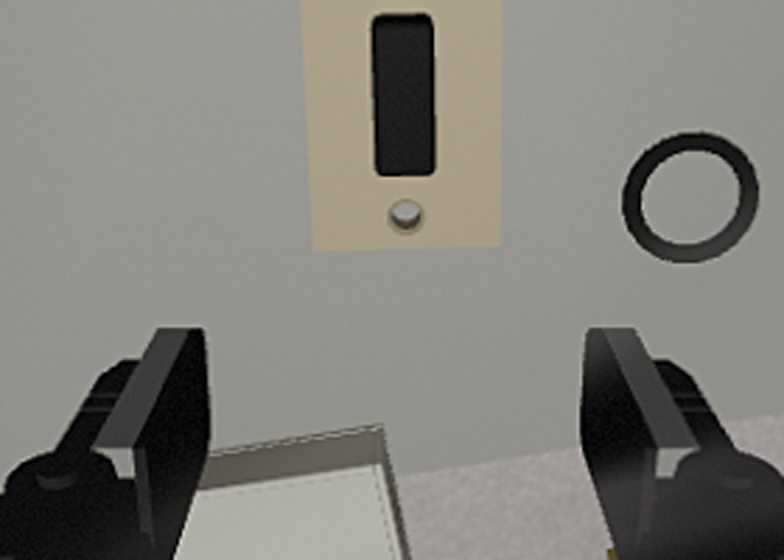

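Run:
```python
from fit import *
p,T=load("w18")
h=atz(p,[[322.3,110],[324.8,206.5]],16,T); d=h[0]-h[1]; print(h.round(1),h.mean(0).round(1),np.linalg.norm(d),np.degrees(np.arctan2(d[1],d[0])))
c=atz(p,[[287,97.5],[359.5,97.5],[359,218.5],[291.5,219]],16,T); print("plate",c.round(1),c.mean(0).round(1))
print("tool y ang",np.degrees(np.arctan2(T[1,0],T[0,0])))
b=atz(p,[[324,164]],46,T);print("handle top",b)
```

```text
[[ 485.5 -255.5   16. ]
 [ 468.3 -365.5   16. ]] [ 476.9 -310.5   16. ] 111.39832313139786 81.11859689026774
plate [[ 450.2 -235.4   16. ]
 [ 527.6 -249.7   16. ]
 [ 505.9 -387.9   16. ]
 [ 426.2 -373.8   16. ]] [ 477.5 -311.7   16. ]
tool y ang -10.476303895689373
handle top [[ 477.41657397 -308.99656233   46.        ]]
```

Emit:
move_arm([
  {"xyz": [1.5, 0, -50], "rotation": [0, 0, 1], "jaw": 50},
  {"xyz": [1.5, 0, -100], "rotation": [0, 0, 1], "jaw": 50},
  {"xyz": [1.5, 0, -150], "rotation": [0, 0, 1], "jaw": 50},
  {"xyz": [1.5, 0, -180], "rotation": [0, 0, 1], "jaw": 50},
  {"xyz": [1.5, 0, -190], "rotation": [0, 0, 1], "jaw": 50},
  {"xyz": [1.5, 0, -190], "rotation": [0, 0, 1], "jaw": 50},
])

```text
time_s: 18.52
eef_pos: [477.4, -311.5, 28.4]
tcp_rot: [0.762, 0.647, -0.0, -0.0]
wrist_force: [-0.1, 0.7, 0.2]
gripper_width: 50.0
```

```bash
python3 look.py w19
```

```text
18.525 [ 477.4 -311.5   28.4] [-137.2 -116.5    0. ] F [-0.1  0.7  0.2] q [-0.62  0.22  1.98 -0.    0.94 -0.46] g 50.0
```

View pics/w19.png

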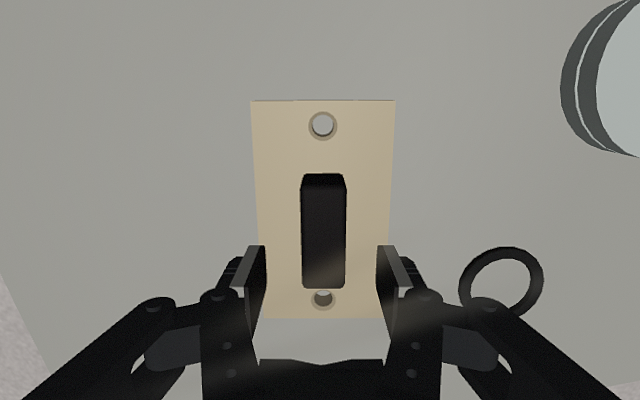

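Emit:
move_arm([
  {"xyz": [0, 0, -20], "rotation": [0, 0, 0], "jaw": 50},
  {"xyz": [0, 0, -38], "rotation": [0, 0, 0], "jaw": 50},
  {"xyz": [0, 0, -45], "rotation": [0, 0, 0], "jaw": 50},
  {"xyz": [0, 0, -45], "rotation": [0, 0, 0], "jaw": 50},
])

```text
time_s: 19.08
eef_pos: [477.0, -311.6, -16.9]
tcp_rot: [0.762, 0.647, -0.0, -0.0]
wrist_force: [0.3, -0.1, -0.5]
gripper_width: 49.9
```

```bash
python3 look.py w20;  python3 - <<'E'
from fit import *
w=cloud(*load("w20"))
for u,v in [(258,248),(262,250),(268,255),(376,250),(380,248),(322,230),(290,200)]: print(w[v,u].round(1))
E
```

```text
19.075 [ 477.  -311.6  -16.9] [-137.2 -116.5    0. ] F [ 0.3 -0.1 -0.5] q [-0.62  0.29  2.   -0.    0.85 -0.46] g 49.9
[ 450.9 -295.9   33.8]
[ 452.2 -297.4   33. ]
[ 450.5 -307.1   18.2]
[ 501.8 -313.2   17.3]
[ 502.1 -304.3   33.8]
[ 480.  -286.6   47.4]
[ 466.  -281.9   17.5]
```

View pics/w20.png

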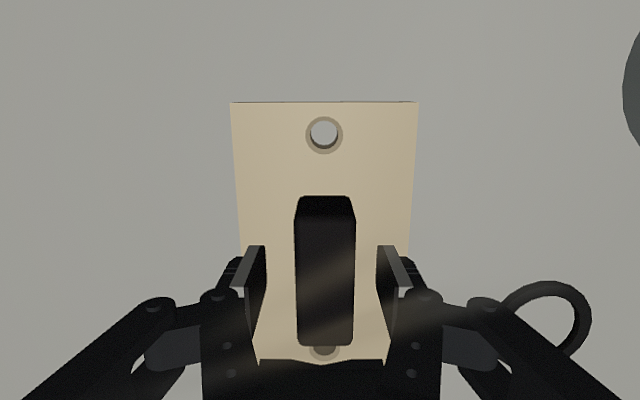

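Emit:
move_arm([
  {"xyz": [1, 0, -4], "rotation": [0, 0, 0], "jaw": 50},
  {"xyz": [1, 0, -4], "rotation": [0, 0, 0], "jaw": 30},
  {"xyz": [1, 0, -4], "rotation": [0, 0, 0], "jaw": 15},
  {"xyz": [1, 0, -4], "rotation": [0, 0, 0], "jaw": 15},
  {"xyz": [1, 0, -4], "rotation": [0, 0, 0], "jaw": 15},
  {"xyz": [1, 0, -4], "rotation": [0, 0, 0], "jaw": 15},
], squeeze=60)

```text
time_s: 19.88
eef_pos: [478.7, -312.1, -20.3]
tcp_rot: [0.762, 0.647, 0.0, 0.0]
wrist_force: [2.0, -0.9, 0.9]
gripper_width: 22.9
```

```bash
python3 look.py w21
```

```text
19.875 [ 478.7 -312.1  -20.3] [137.2 116.5   0. ] F [ 2.  -0.9  0.9] q [-0.62  0.29  2.    0.    0.85 -0.46] g 22.9
```

View pics/w21.png

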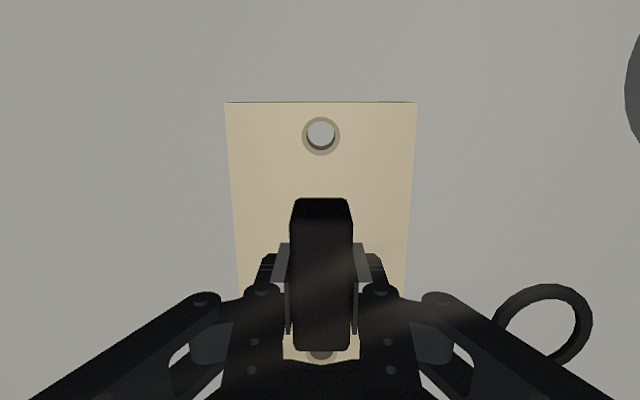

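Emit:
move_arm([
  {"xyz": [0, 0, 15], "rotation": [0, 0, 0], "jaw": 15},
  {"xyz": [0, 0, 50], "rotation": [0, 0, 0], "jaw": 15},
  {"xyz": [0, 20, 90], "rotation": [0, 0, -2], "jaw": 15},
  {"xyz": [4, 60, 105], "rotation": [0, 0, -4], "jaw": 15},
  {"xyz": [7, 110, 105], "rotation": [0, 0, -6], "jaw": 15},
  {"xyz": [10, 160, 105], "rotation": [0, 0, -9], "jaw": 15},
  {"xyz": [14, 210, 105], "rotation": [0, 0, -9], "jaw": 15},
  {"xyz": [18, 260, 105], "rotation": [0, 0, -9], "jaw": 15},
  {"xyz": [20, 300, 105], "rotation": [0, 0, -9], "jaw": 15},
  {"xyz": [20, 317, 105], "rotation": [0, 0, -9], "jaw": 15},
], squeeze=80)

```text
time_s: 21.18
eef_pos: [497.2, 7.1, 84.2]
tcp_rot: [0.81, 0.586, -0.001, -0.0]
wrist_force: [0.2, -1.3, -4.0]
gripper_width: 22.5
```

Emit:
move_arm([
  {"xyz": [0, 0, 0], "rotation": [0, 0, 0], "jaw": 15},
  {"xyz": [0, 0, 0], "rotation": [0, 0, 0], "jaw": 15},
])

```text
time_s: 21.42
eef_pos: [498.0, 4.3, 84.3]
tcp_rot: [0.811, 0.585, -0.0, 0.0]
wrist_force: [0.2, -0.3, -2.9]
gripper_width: 22.6
```

```bash
python3 look.py w22
python3 - <<'E'
from h import *
p=get_image("scene"); save(p,"scene5.png",(290,120,430,260),5)
p=get_image("top"); save(p,"top5.png",(240,150,350,260),5)
E
```

```text
21.425 [498.    4.3  84.3] [ 1.459e+02  1.054e+02 -1.000e-01] F [ 0.2 -0.3 -2.9] q [-0.04  0.03  2.09 -0.    1.03  0.28] g 22.6
```

View pics/w22.png

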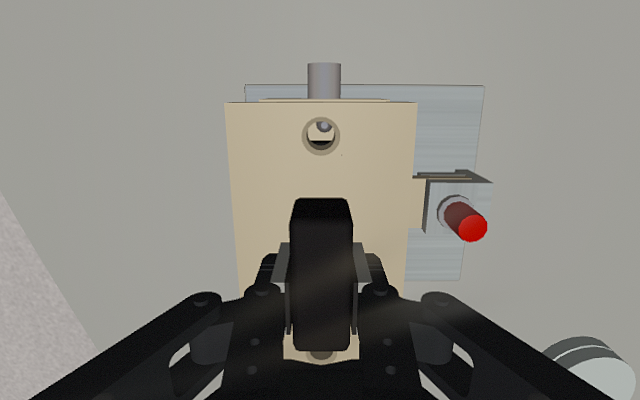

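View pics/scene5.png

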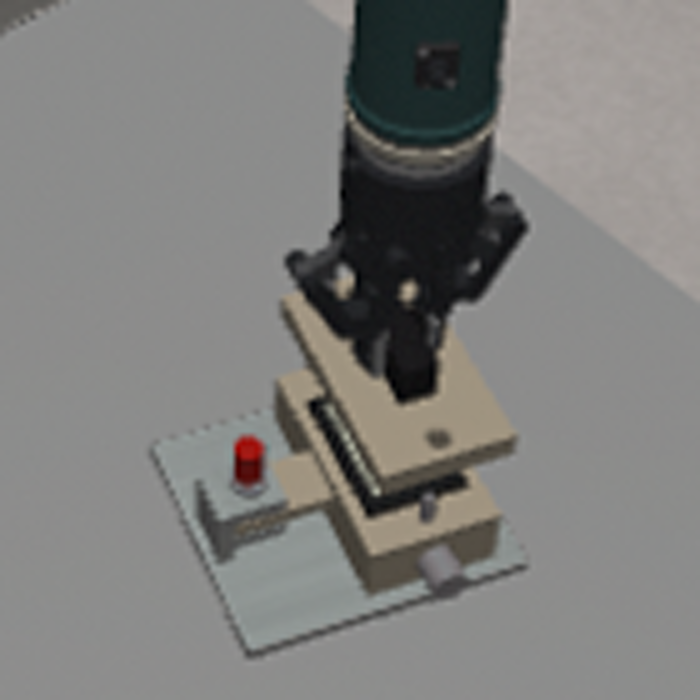

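View pics/top5.png

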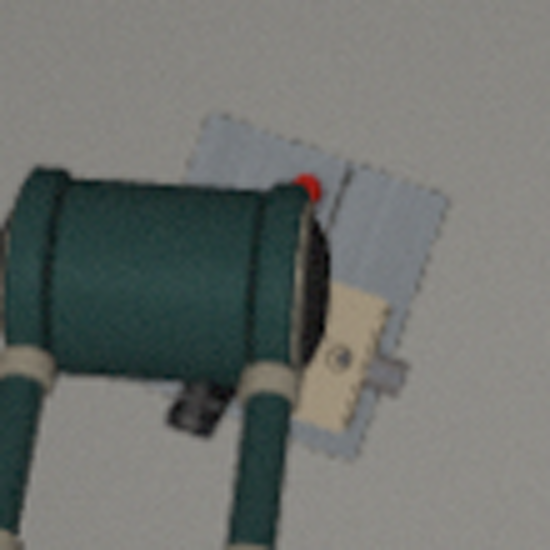

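```bash
cat > al.py <<'E'
from fit import *
n=sys.argv[1]
im=cv2.imread(f'pics/{n}.png')[60:180,240:400]; cv2.imwrite(f'pics/{n}d.png',cv2.resize(im,None,fx=5,fy=5,interpolation=cv2.INTER_CUBIC))
E
python3 al.py w22
```

```text
(no output)
```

View pics/w22d.png

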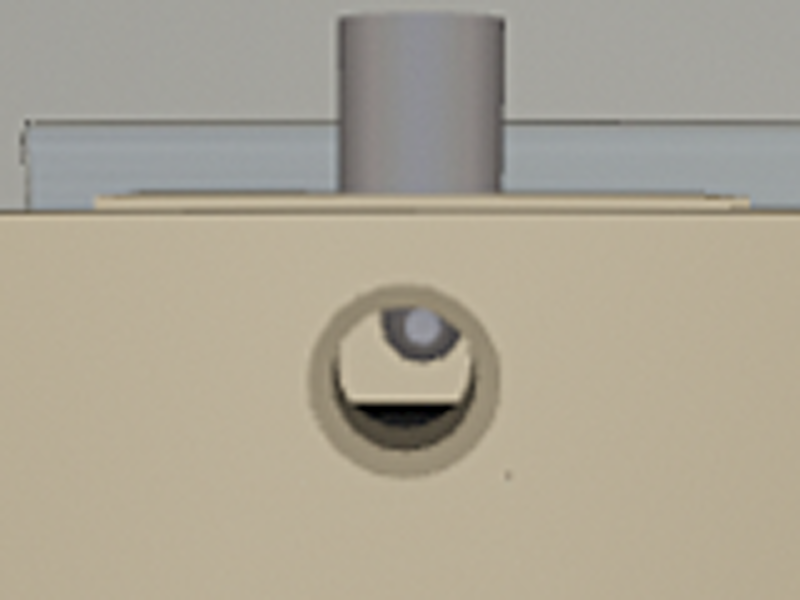

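Run:
```python
from fit import *
p,T=load("w22")
d=atz(p,[[324.6,125]],70,T)[0]; tx=T[:3,:3]@np.linalg.inv(np.array([[-0.001,-0.957,-0.291],[1,-.001,-.001],[.001,-.291,.957]])) 
X=tx[:,0];Y=tx[:,1]; print("toolx",X.round(3),np.degrees(np.arctan2(X[1],X[0])),"tooly",Y.round(3))
for zt in (119,121,123):
    h=atz(p,[[320.8,136.2]],zt,T)[0]; print("hole",zt,h.round(1),"dowel",d.round(1),"need",(d-h)[:2].round(1),"alongx",((d-h)@X).round(1),"along y",((d-h)@Y).round(1))
print("stand dowel est", 498.3+56*np.sin(np.radians(18.4)),5+56*np.cos(np.radians(18.4)))
w=cloud(p,T); print("plate z",w[90+30,280].round(1),w[150,380].round(1), w[110,320-40].round(1),w[200,250].round(1))
```

```text
toolx [ 0.314  0.949 -0.   ] 71.69133136543887 tooly [ 0.949 -0.314  0.   ]
hole 119 [514.2  58.2 119. ] dowel [516.3  57.9  70. ] need [ 2.1 -0.3] alongx 0.4 along y 2.1
hole 121 [514.2  58.4 121. ] dowel [516.3  57.9  70. ] need [ 2.1 -0.5] alongx 0.2 along y 2.1
hole 123 [514.3  58.6 123. ] dowel [516.3  57.9  70. ] need [ 2.  -0.7] alongx -0.1 along y 2.1
stand dowel est 515.9763460690377 58.13705665209181
plate z [500.2  70.3 121.6] [536.5  45.  121.9] [501.4  74.1 119.6] [475.3  41.6 121.6]
```

Emit:
move_arm([
  {"xyz": [2, -0.5, -5], "rotation": [0, 0, 0], "jaw": 15},
  {"xyz": [2, -0.5, -18], "rotation": [0, 0, 0], "jaw": 15},
  {"xyz": [2, -0.5, -26], "rotation": [0, 0, 0], "jaw": 15},
  {"xyz": [2, -0.5, -26], "rotation": [0, 0, 0], "jaw": 15},
  {"xyz": [2, -0.5, -26], "rotation": [0, 0, 0], "jaw": 15},
])

```text
time_s: 22.2
eef_pos: [500.2, 4.7, 58.3]
tcp_rot: [0.811, 0.586, -0.0, -0.0]
wrist_force: [0.6, 0.7, -3.3]
gripper_width: 22.2
```

```bash
python3 look.py w23; python3 al.py w23
python3 - <<'E'
from h import *
p=get_image("scene"); save(p,"scene6.png",(310,150,420,260),6)
E
```

```text
22.2 [500.2   4.7  58.3] [-145.9 -105.4    0. ] F [ 0.6  0.7 -3.3] q [-0.04  0.06  2.1  -0.    0.98  0.28] g 22.2
```

View pics/w23d.png

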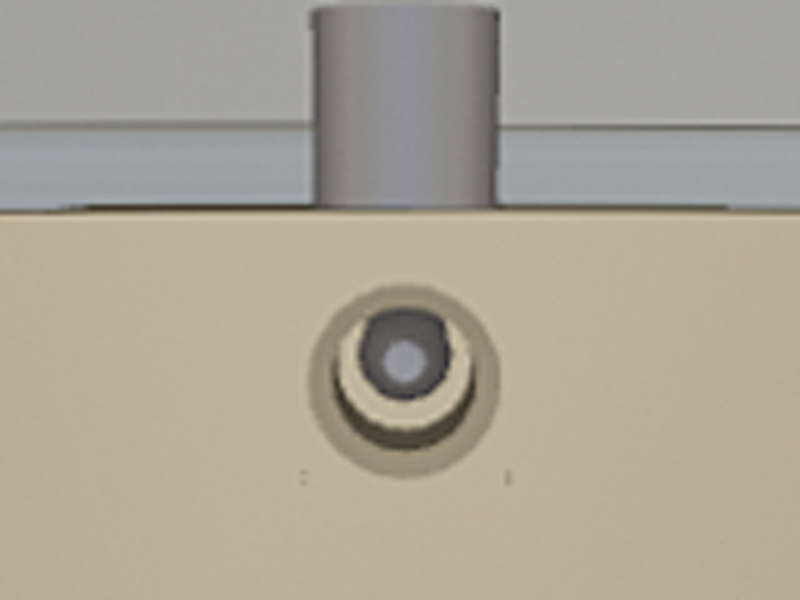

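View pics/scene6.png

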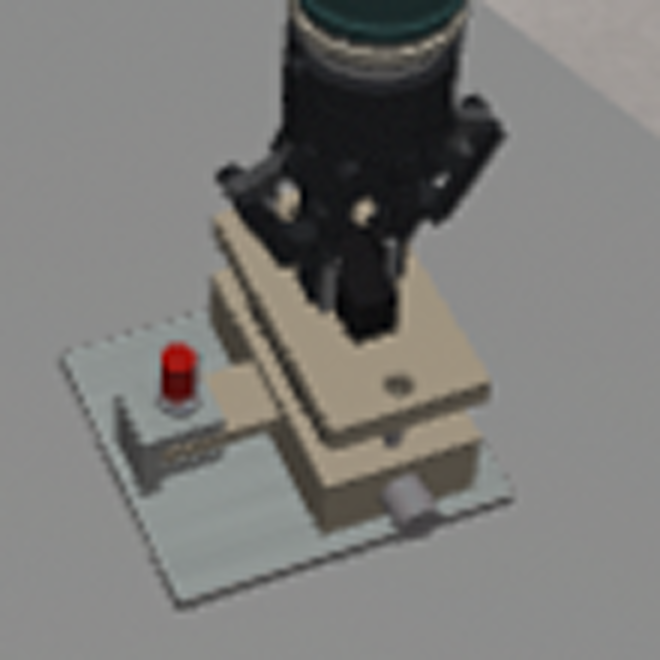

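Run:
```python
from fit import *
p,T=load("w23")
X=np.array([.314,.949,0]);Y=np.array([.949,-.314,0])
d=atz(p,[[320.9,132]],70,T)[0]
for zt in (94,96):
    h=atz(p,[[320.8,136.2]],zt,T)[0]; print(h.round(1),d.round(1),((d-h)@X).round(2),((d-h)@Y).round(2))
```

```text
[516.4  58.7  94. ] [516.2  57.9  70. ] -0.81 0.03
[516.5  58.9  96. ] [516.2  57.9  70. ] -1.05 0.02
```

Emit:
move_arm([
  {"xyz": [-0.3, -0.9, -2], "rotation": [0, 0, 0], "jaw": 15},
  {"xyz": [-0.3, -0.9, -9], "rotation": [0, 0, 0], "jaw": 15},
  {"xyz": [-0.3, -0.9, -16], "rotation": [0, 0, 0], "jaw": 15},
  {"xyz": [-0.3, -0.9, -20], "rotation": [0, 0, 0], "jaw": 15},
  {"xyz": [-0.3, -0.9, -20], "rotation": [0, 0, 0], "jaw": 15},
])

```text
time_s: 22.92
eef_pos: [499.3, 3.8, 37.7]
tcp_rot: [0.811, 0.586, -0.001, -0.0]
wrist_force: [-0.3, -0.1, -3.2]
gripper_width: 22.8
```

```bash
python3 look.py w24; python3 al.py w24
python3 - <<'E'
from h import *
p=get_image("scene"); save(p,"scene7.png",(310,150,420,260),6)
E
```

```text
22.925 [499.3   3.8  37.7] [-1.459e+02 -1.054e+02  1.000e-01] F [-0.3 -0.1 -3.2] q [-0.04  0.09  2.12  0.    0.94  0.28] g 22.8
```

View pics/w24d.png

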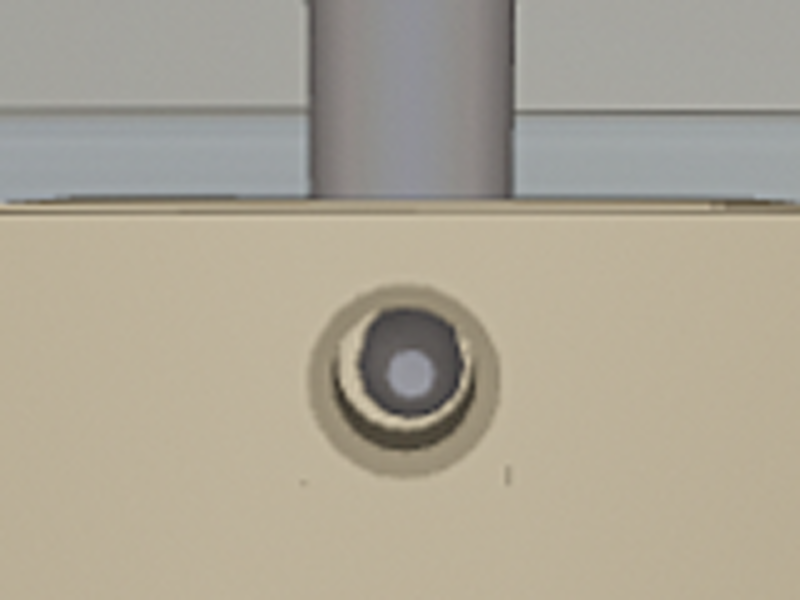

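View pics/scene7.png

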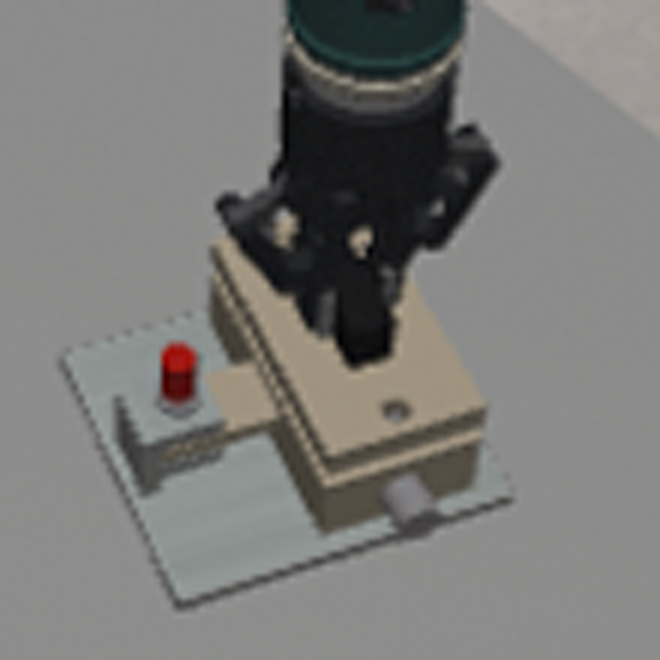

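Emit:
move_arm([
  {"xyz": [0.3, 0, -3], "rotation": [0, 0, 0], "jaw": 15},
  {"xyz": [0.3, 0, -5], "rotation": [0, 0, 0], "jaw": 15},
  {"xyz": [0.3, 0, -7], "rotation": [0, 0, 0], "jaw": 15},
  {"xyz": [0.3, 0, -8], "rotation": [0, 0, 0], "jaw": 15},
  {"xyz": [0.3, 0, -8], "rotation": [0, 0, 0], "jaw": 15},
], squeeze=100)

```text
time_s: 23.65
eef_pos: [500.8, 3.8, 31.6]
tcp_rot: [0.811, 0.586, 0.0, 0.0]
wrist_force: [-3.9, 0.1, 6.7]
gripper_width: 22.3
```

```bash
python3 look.py w25
```

```text
23.65 [500.8   3.8  31.6] [1.459e+02 1.054e+02 1.000e-01] F [-3.9  0.1  6.7] q [-0.04  0.1   2.12  0.    0.92  0.28] g 22.3
```

Emit:
move_arm([
  {"xyz": [0, 0, -1.5], "rotation": [0, 0, 0], "jaw": 15},
  {"xyz": [0, 0, -3], "rotation": [0, 0, 0], "jaw": 15},
  {"xyz": [0, 0, -3], "rotation": [0, 0, 0], "jaw": 15},
  {"xyz": [0, 0, -3], "rotation": [0, 0, 0], "jaw": 15},
], squeeze=100)

```text
time_s: 24.2
eef_pos: [500.8, 3.8, 29.9]
tcp_rot: [0.811, 0.586, 0.0, 0.0]
wrist_force: [-7.3, -0.4, 16.0]
gripper_width: 22.1
```

```bash
python3 look.py w26; python3 al.py w26
python3 - <<'E'
from h import *
p=get_image("scene"); save(p,"scene8.png",(310,150,420,260),6)
E
```

```text
24.2 [500.8   3.8  29.9] [145.9 105.4   0. ] F [-7.3 -0.4 16. ] q [-0.04  0.1   2.12 -0.    0.92  0.28] g 22.1
```

View pics/w26.png

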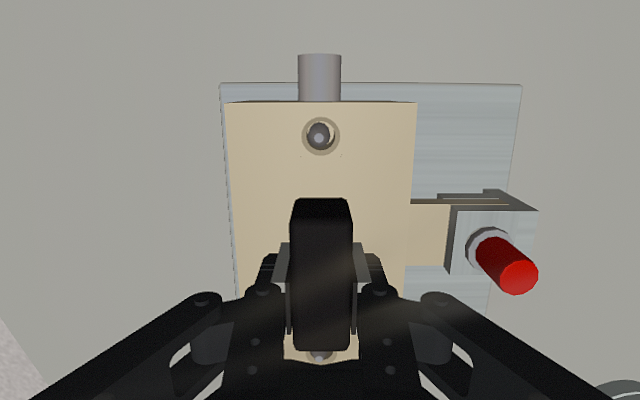

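View pics/scene8.png

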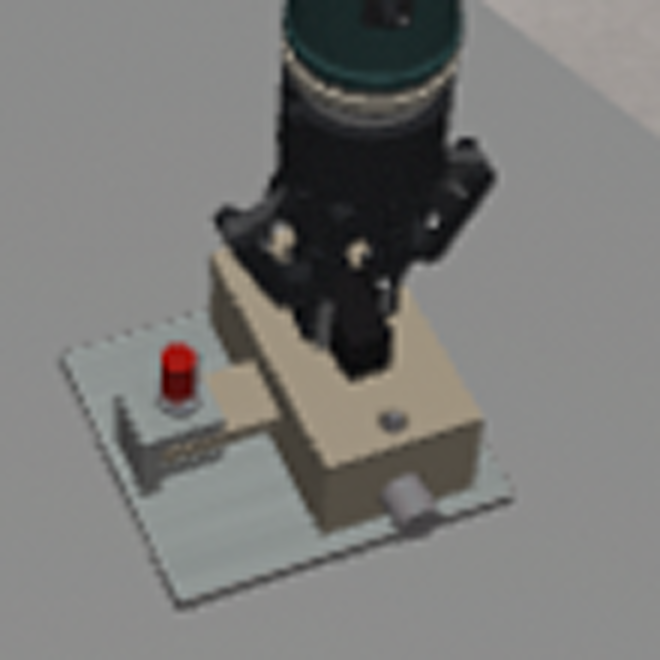

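Emit:
move_arm([
  {"xyz": [-0.6, 0, -1], "rotation": [0, 0, 0], "jaw": 15},
  {"xyz": [-0.6, 0, -2], "rotation": [0, 0, 0], "jaw": 15},
  {"xyz": [-0.6, 0, -2], "rotation": [0, 0, 0], "jaw": 15},
  {"xyz": [-0.6, 0, -2], "rotation": [0, 0, 0], "jaw": 15},
], squeeze=100)

```text
time_s: 24.8
eef_pos: [500.8, 3.8, 29.8]
tcp_rot: [0.811, 0.586, 0.001, 0.0]
wrist_force: [-11.8, 0.5, 26.8]
gripper_width: 22.3
```

```bash
python3 look.py w27
python3 - <<'E'
from fit import *
p=get_image("scene"); save(p,"scene9.png",(300,140,420,250),6); c=cloud(p)
q,T=load("w27"); w=cloud(q,T)
print("plate top z", np.nanmedian(w[110:180,240:300,2]), np.nanmedian(w[150:190,350:395,2]),"knob", w[272:284,510:525,2].mean(),"fork",w[215:222,505:530,2].mean())
E
```

```text
24.8 [500.8   3.8  29.8] [1.459e+02 1.054e+02 1.000e-01] F [-11.8   0.5  26.8] q [-0.04  0.1   2.12 -0.    0.92  0.28] g 22.3
plate top z 67.39009746501264 67.3432089019112 knob 86.38432007407745 fork 53.31593241368439
```

View pics/scene9.png

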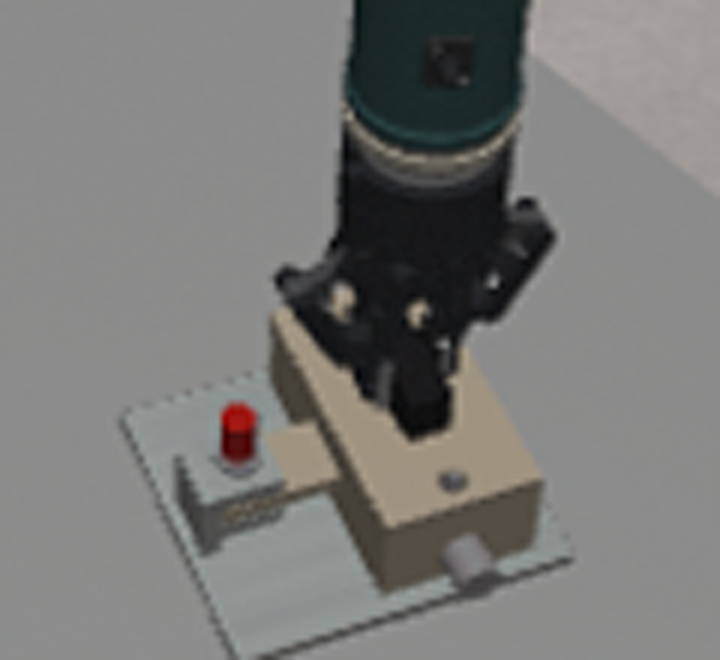

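Run:
```python
from h import *
print(env.job_done()); s=telemetry.state(); print(s["time_s"],s["wrist_force"],s["gripper_width"],s["eef_pos"])
```

```text
the job is handed in; nothing more can be done
None
the job is handed in; nothing more can be done
```

The red pin is pushed home in the fork. The beige upper half is on both dowels, with the gripper still holding its handle and pressing it shut. I handed the job in after 24.8 s of arm time; the hand-in reports no verdict.

**Pin:** I pushed it until it stopped at about 23 N, let go, then pressed the knob top with the closed fingers (about 47 N at the wrist, more than I intended). It did not move any further. Wrist depth puts the knob top 31.4 to 33 mm above the fork, against 31 mm nominal. The same sensor reads about 1 mm high, so I take the collar as home.

**Upper half:** It went over the dowels without resistance. The last 10 N of push, up to about 27 N, moved it no further, so the halves have met. Its top reads 67.4 mm against 66 mm nominal, with the fork reading a similar 1.3 mm high. The scene camera shows no gap. About 12 N of sideways force in x was still there when I handed in.

**What disagreed:** The fingertips sit about 40 to 48 mm behind the reported TCP, not at it. My first attempt to grip the pin therefore closed above the knob without touching anything. Both cameras confirmed the offset, and I corrected for it.

I touched nothing else on the bench.

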